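# Set out the first-off check on the inspection board

## Robot

A 6-joint arm with a two-finger parallel gripper is mounted at the origin on the work surface. World frame = base frame: x ahead of the robot, y to its left, z up, the work surface at z = 0. Lengths are in m, angles in rad, forces in N, time in s.
With the tool pointing down it reaches from about 0.25 to 0.775 m from the base axis. Payload 4 kg.
Tool frame: the origin (TCP) lies where the fingers leave the gripper's body, on its centre line; the fingertips stand 97 mm ahead of it and the grasp point (between the pads) lies 78 mm ahead of it; z points along the fingers, y is the line along which they close (so a half turn about z gives the same grasp; the last joint's range is limited). The gripper opens to 94 mm and grips with 3 to 60 N. Pads are 16 mm wide; open, the fingers measure 119 mm over their backs; the gripper's body (75 mm by 177 mm) begins 78 mm behind the grasp point.
Start: joints at [-1.235, 0.087, 1.371, -0, 1.684, -0.103], TCP at [0.234, -0.498, 0.303] pointing down, gripper open.
Joint ranges: [-3.1, 3.1], [-0.76, 2.03], [0.27, 2.55], [-1.08, 4.22], [0.17, 2.65], [-2.57, 2.57]. Speed limits (rad/s): [2.79, 2.79, 3.14, 3.14, 3.14, 3.14].

## Interface

Orientations are given as [roll, pitch, yaw] about the fixed x, y, z axes, in that order (R = Rz(yaw) Ry(pitch) Rx(roll)).
In Python, from bench import robot, eyes gives the robot as it stands. The module is installed in compiled form; this text tells all that it offers.
- The arm moves only by the tool carry_out, never from a script. Its argument "deltas" is a list of rows, each an object of numbers: "dx", "dy", "dz": the shift along the tool's x, y, z each as a share of 0.02 m, from -1 to 1; "wx", "wy", "wz": the turn, a rotation vector about the tool's x, y, z each as a share of 0.12 rad, from -1 to 1; "gripper": the closure in counts, from 0 (fully open) to 255 (shut). In form: [{"dx": .., "dy": .., "dz": .., "wx": .., "wy": .., "wz": .., "gripper": ..}, ...]. A call has 1 to 20 rows; each row shifts and turns the commanded pose from where the row before left it, along the tool's axes as they then stand; what a row does not reach is not made up. A row lasts 1/12 s, in which the tool goes at most 41.7 mm and 7.16 degrees, less where a joint would pass 70% of its speed; a pose out of reach is approached as far as the arm can. A call with a number of a shift or a turn outside -1 to 1 is refused whole. A call with a gripper value outside its range is refused whole. The fingers move at their own pace and stop on an object; the grip force is fixed at half the most. Time passes only in rows, so rows that do not move let the fingers close. It gives the time, the measured TCP pose, the force, the opening and the grip force at its end, in the units of the state.
- robot.get_obs(): the state, without advancing time (a new reading comes with each control period).
- eyes.snapshot(name): name is "scene" or "top"; returns the picture (420x560x3 uint8, red, green, blue); there is no depth.
- eyes.get_calibration(name): a dict with "fovy" (degrees; the focal length in pixels is half the picture's height over the tangent of half this angle, whatever the lens; pixels are square), "cx", "cy" (the principal point, pixels), "R" (3x3) and "t" (3): a world point X has camera coordinates R X + t. Camera axes: x right, y down, z forward; pixel columns grow to the right and rows downward; lengths in m; the calibration is good to about 2 mm. A picture is of the moment at which its call begins. get_calibration takes no time and is no camera call.
- robot.close_job(): hands the job in; it is judged then, once.
The state is a dict: "time": time; "joint_positions": joint angles; "qvel": joint speeds; "joint_torque": joint torques, N m; "tool_pos": TCP position; "ee_rot": TCP orientation; "wrist_force": force on the tool from outside, world axes, zero at the start; "wrist_torque": the same for the moment, N m; "width": finger opening in m; "finger_force": force on a finger pad.
Only numpy, scipy, OpenCV 4.12 (cv2) and the standard library are available. Lean on these libraries where they do the work, as an engineer would, in place of code of your own. Each camera call takes 0.05 s, during which the arm holds its last target. There are 200 camera calls.

## Task

Set out the polished samples on the black rubber inspection board, each upturned cup shell standing upright and centred on its white ring: the bare steel shell between the red and the blue master gauge, the black shell in front of the red gauge and the copper shell in front of the blue one, where in front means on the robot's side. Put the yellow cap flat and centred on top of the steel shell. Leave the amber jar and the green compound bar standing where they are.

Things in the scene. Friction and masses are not known exactly. Their poses are not given: they have to be found in the camera images.
- steel_shell_c (a point): The bare, satin grey steel cup shell standing upturned (mouth down, closed flat base on top): a plain upright cylinder 54 mm in diameter, 60 mm tall, about 0.12 kg, on the blue mat (4 mm thick). The point is its centre, 30 mm above its underside; z is its axis, up; its yaw is of no account.
- black_shell_c (a point): The black coated cup shell standing upturned (mouth down, closed flat base on top): a plain upright cylinder 54 mm in diameter, 60 mm tall, about 0.12 kg, on the blue mat (4 mm thick). The point is its centre, 30 mm above its underside; z is its axis, up; its yaw is of no account.
- copper_shell_c (a point): The copper coloured cup shell standing upturned (mouth down, closed flat base on top): a plain upright cylinder 54 mm in diameter, 60 mm tall, about 0.12 kg, on the blue mat (4 mm thick). The point is its centre, 30 mm above its underside; z is its axis, up; its yaw is of no account.
- cap_c (a point): The yellow base cap: a flat disc 48 mm in diameter and 24 mm tall with a small black dot on top, about 0.04 kg, lying on the blue mat. It just rests on top of a shell, nothing engages. The point is its centre, 12 mm above its underside; z is its axis, up.
- mid_spot (a point): Centre, on the board's top, of the white ring (64 mm across outside, 57 inside) midway between the gauges, which stand 100 mm to its left and right. The black rubber-faced fixed board is 170 x 270 mm, 6 mm thick, its top 6 mm above the bench. x points away from the robot (within 0.2 rad of the robot's x), y to the robot's left, z up. The fourth ring, 90 mm in front of this one, stays unused.
- red_spot (a point): In front of the red master gauge: centre, on the board's top, of the white ring (64 mm across outside, 57 inside) on its robot side. The gauge, a fixed red tapered plug on a dark foot 60 mm across, 58 mm tall over the board, may be the left or right one; its axis is 90 mm from this point along the point's +x. x points to the gauge (within 0.2 rad of the robot's x), y to the robot's left, z up.
- blue_spot (a point): In front of the blue master gauge: centre, on the board's top, of the white ring (64 mm across outside, 57 inside) on its robot side. The gauge, a fixed blue tapered plug on a dark foot 60 mm across, 58 mm tall over the board, may be the left or right one; its axis is 90 mm from this point along the point's +x. x points to the gauge (within 0.2 rad of the robot's x), y to the robot's left, z up.
- jar: Amber glass jar of polishing paste with a green lid, 48 mm in diameter, 58 mm tall, among the loose parts on the mat; a bystander, to be left alone. Origin at the centre of its underside, z up.
- bar: Green bar of polishing compound, 34 mm (x) by 56 mm (y) and 28 mm tall, among the loose parts on the mat; a bystander, to be left alone. Origin at the centre of its underside, z up. The six loose things stand in two rows of three on the mat, about 90 mm apart centre to centre.
Things that resemble listed ones, but are neither listed nor needed, are in the scene too. Of the things like the part that bears copper_shell_c, leave any that is turquoise; of the rest the larger one is meant. Of the things that look like the part that bears black_shell_c, take the one that is farthest to the robot's left at the start.

How it is judged:
By the outcome, as a careful person would: the job done as asked, in the order asked, and still so for the second after the job is handed in, with the robot touching nothing.
It also fails if it takes over 109 s, if anything falls off the work surface, if the arm or the gripper's body presses on something with over 40 N, if the wrist force passes 120 N, or if a joint passes its speed limit or range.

## Working session

There is one attempt and no reset: what is moved stays moved. The work goes in short steps, Python scripts to look and compute and a tool call to move; the robot and the scene stay as the last step left them, time stands still between calls to the robot, and variables do not carry over. Pictures are saved under pics/ and viewed, at most 14 in all, crops included, and the job is handed in when it is done.

Besides the shell and the picture viewer there is one more tool, called after "Call:" as a command line: name --argument value ..., lists and objects as JSON in quotes. carry_out: Moves the arm, as the interface text tells. Shift numbers are shares of 0.02 m and turn numbers shares of 0.12 rad, none past 1 either way. Its arguments: {"type":"object","properties":{"deltas":{"type":"array","items":{"type":"object","properties":{"dx":{"type":"number"},"dy":{"type":"number"},"dz":{"type":"number"},"wx":{"type":"number"},"wy":{"type":"number"},"wz":{"type":"number"},"gripper":{"type":"number"}}}}},"required":["deltas"]}

```bash
mkdir -p pics
python3 - <<'E'
from bench import robot, eyes
import cv2,numpy as np
print({k:np.round(v,3) for k,v in robot.get_obs().items()})
for n in("scene","top"):
    im=eyes.snapshot(n); cv2.imwrite(f"pics/{n}0.png",im[:,:,::-1]); c=eyes.get_calibration(n); print(n,c)
E
```

```text
{'time': np.float64(0.0), 'joint_positions': array([-1.235,  0.088,  1.372, -0.   ,  1.684, -0.103]), 'qvel': array([-0.   , -0.001,  0.002,  0.   ,  0.   , -0.001]), 'joint_torque': array([ 0.0000e+00, -3.4018e+01, -3.0242e+01,  7.2000e-02,  3.3000e-02,
       -0.0000e+00]), 'tool_pos': array([ 0.234, -0.498,  0.302]), 'ee_rot': array([-3.139, -0.   ,  0.439]), 'wrist_force': array([-0.026,  0.183,  0.299]), 'wrist_torque': array([ 0.046, -0.048,  0.038]), 'finger_force': np.float64(0.0), 'width': np.float64(0.094)}
scene {'fovy': 52.38757938866595, 'cx': 271.70624254683054, 'cy': 207.42483642328773, 'R': array([[-0.84553796,  0.53354651,  0.01984125],
       [ 0.26619953,  0.45349065, -0.85057865],
       [-0.46282109, -0.71391481, -0.52547339]]), 't': array([ 0.46210422, -0.09179709,  1.30168208])}
top {'fovy': 48.340471160844686, 'cx': 287.18603910912816, 'cy': 201.99127002610788, 'R': array([[-0.00654608, -0.99989848,  0.01265622],
       [-0.99887491,  0.00594386, -0.04704879],
       [ 0.04696878, -0.01294997, -0.99881241]]), 't': array([0.03671282, 0.54454513, 1.22757321])}
```

View pics/scene0.png

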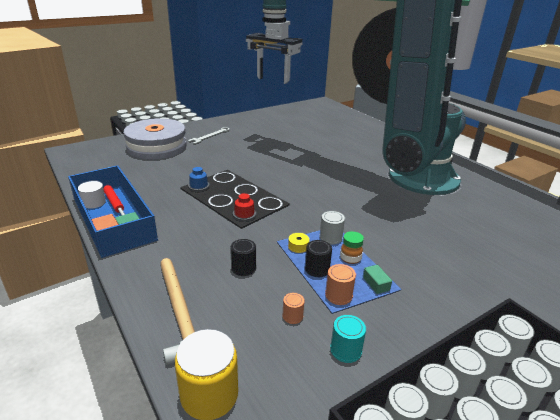

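View pics/top0.png

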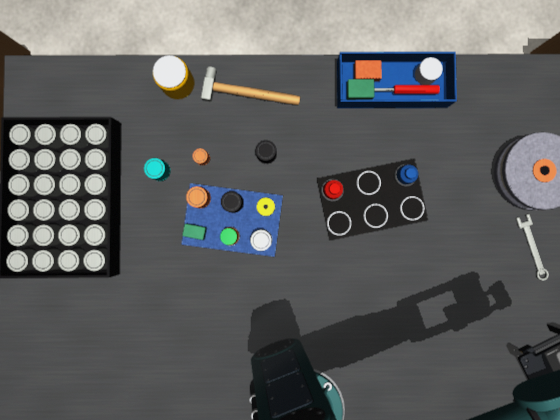

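The mat at top (182–283, 183–256) holds copper (197,197), black (231,201), cap (265,207), bar (194,231), jar (229,237) and steel (260,240). On the board, the red gauge is at (333,188) on the left, the blue at (408,174), the mid ring at (369,182), the red front ring at (339,222) and the blue front ring at (412,208). The small copper, the turquoise and the second black cup off the mat are decoys.

```bash
cat > h.py <<'E'
import numpy as np,cv2
from bench import robot,eyes
def ray(n,uv,z):
    c=eyes.get_calibration(n); f=210/np.tan(np.radians(c["fovy"]/2))
    R,t=np.array(c["R"]),np.array(c["t"]); o=-R.T@t
    d=R.T@np.array([(uv[0]-c["cx"])/f,(uv[1]-c["cy"])/f,1]); return o+d*(z-o[2])/d[2]
def hsv(im): return cv2.cvtColor(im,cv2.COLOR_RGB2HSV)
def blobs(m,lo=20):
    n,l,s,c=cv2.connectedComponentsWithStats(m.astype(np.uint8)); return [(s[i],c[i]) for i in range(1,n) if s[i,4]>=lo]
def E(): pass
E
python3 - <<'E'
from h import *
im=eyes.snapshot("top"); h=hsv(im); H,S,V=[h[:,:,i].astype(int) for i in range(3)]
mat=np.zeros(H.shape,bool); mat[178:262,176:288]=1
brd=np.zeros(H.shape,bool); brd[155:245,314:432]=1
masks={"copper":(mat&(H<18)&(S>90)&(V>60),.034),"yellow":(mat&(H>20)&(H<35)&(S>120)&(V>80),.016),
"steel":(mat&(S<60)&(V>110),.034),"blk":(mat&(S<90)&(V<70),.034),"green":(mat&(H>45)&(H<90)&(S>80)&(V>60),.06),
"rings":(brd&(S<60)&(V>120),.006),"red":(brd&((H<8)|(H>172))&(S>120)&(V>60),.05),"blue":(brd&(H>95)&(H<125)&(S>110)&(V>60),.05)}
for k,(m,z) in masks.items():
    for s,c in blobs(m): print(k,s,np.round(c,1),np.round(ray("top",c,z),4))
a=cv2.resize(im[175:265,175:290],None,fx=6.9,fy=6.6,interpolation=cv2.INTER_CUBIC)
cv2.imwrite("pics/matcrop.png",a[:,:,::-1])
E
```

```text
copper [186 187  24  21 390] [197.2 196.9] [0.5584 0.2674 0.034 ]
copper [233 228   6  16  21] [236.3 234.5] [0.4601 0.166  0.034 ]
yellow [257 198  18  18 249] [265.4 206.4] [0.5333 0.0911 0.016 ]
steel [250 229  22  22 371] [260.6 239.9] [0.4458 0.1032 0.034 ]
blk [221 191  22  21 347] [231.3 201.4] [0.5461 0.1789 0.034 ]
green [182 224  24  16 279] [193.6 231.2] [0.4699 0.2716 0.06  ]
green [220 228  17  17 238] [228.1 236.1] [0.4569 0.1844 0.06  ]
rings [357 171  24  24 143] [368.3 182.3] [ 0.5965 -0.1842  0.006 ]
rings [400 196  25  25 141] [411.8 207.8] [ 0.5276 -0.2996  0.006 ]
rings [364 203  24  25 143] [375.3 215.3] [ 0.5082 -0.2017  0.006 ]
rings [327 211  24  25 138] [338.3 223. ] [ 0.4883 -0.1026  0.006 ]
red [324 180  19  19 290] [333.3 188.8] [ 0.5762 -0.0852  0.05  ]
blue [400 164  18  20 277] [408.7 173.3] [ 0.6154 -0.2809  0.05  ]
```

View pics/matcrop.png

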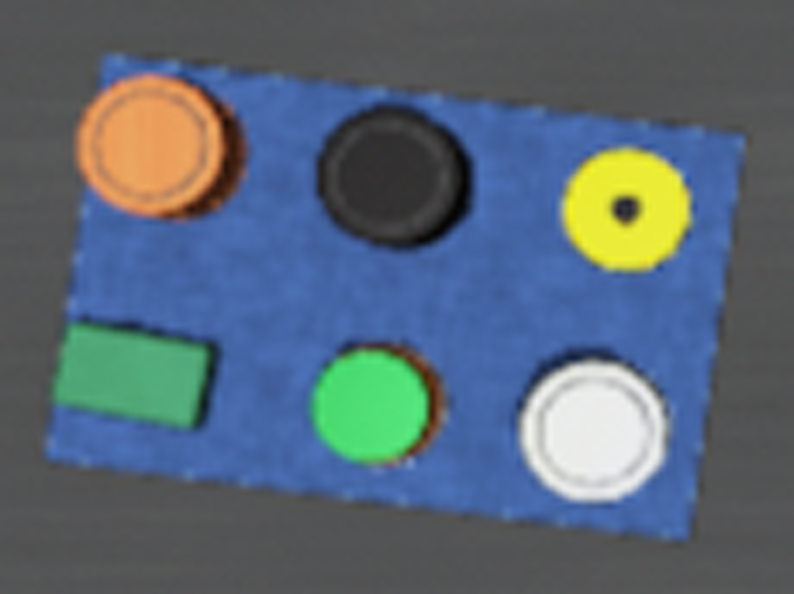

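Run:
```python
from h import *
for k,c,z in(("steel",(260.7,239.8),.064),("black",(231.1,201.4),.064),("copper",(196.3,196.5),.064),("cap",(265.3,206.3),.028)):
    print(k,np.round(ray("top",c,z),4))
im=eyes.snapshot("scene"); h=hsv(im); H,S,V=[h[:,:,i].astype(int) for i in range(3)]
b=np.zeros(H.shape,bool); b[168:225,178:292]=1
for s,c in blobs(b&(S<60)&(V>120)): print("ring",s,np.round(ray("scene",c,.006),4))
y=np.zeros(H.shape,bool); y[230:255,285:312]=1
for s,c in blobs(y&(H>20)&(H<35)&(S>120)): print("cap",s,np.round(ray("scene",c,.016),4))
a=cv2.resize(im[205:310,275:400],None,fx=5.7,fy=5.7,interpolation=cv2.INTER_CUBIC)
cv2.imwrite("pics/scrop.png",a[:,:,::-1])
```

```text
steel [0.447  0.1016 0.064 ]
black [0.5447 0.1762 0.064 ]
copper [0.5577 0.2643 0.064 ]
cap [0.5331 0.0908 0.028 ]
ring [ 178  168   56   57 1229] [ 0.6706 -0.1846  0.006 ]
ring [ 203  168   89   35 1151] [ 0.4322 -0.228   0.006 ]
ring [234 184  24  11  66] [ 0.5077 -0.2032  0.006 ]
ring [208 194  25  13  89] [ 0.5989 -0.1799  0.006 ]
ring [258 197  25  13  85] [ 0.4909 -0.1006  0.006 ]
ring [252 204  40  21 391] [ 0.512  -0.0281  0.006 ]
cap [289 233  20  20 330] [0.5351 0.0943 0.016 ]
```

View pics/scrop.png

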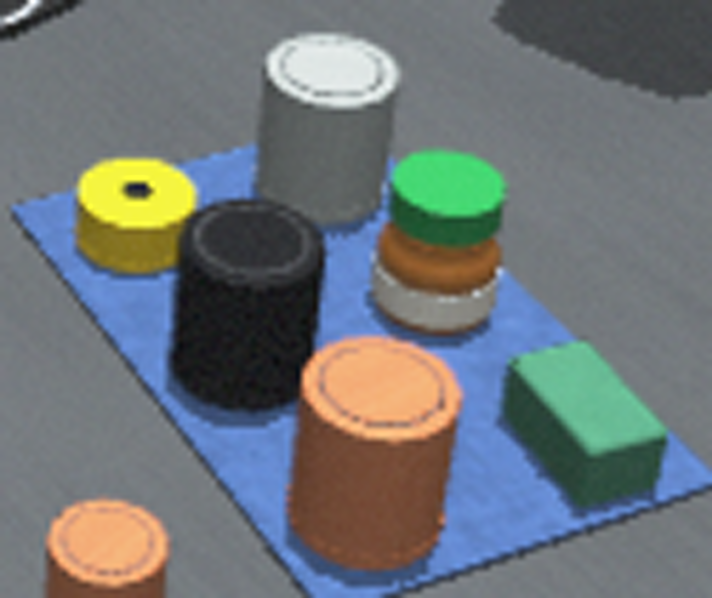

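Scene crop: steel top centre is near pixel (333,217), black (319,247), copper (342,273), and the cap's dot (299,238). All parts stand upright.

Run:
```python
from h import *
for k,c,z in(("steel",(333.3,217.1),.064),("black",(318.9,247.1),.064),("copper",(341.7,273),.064),("cap",(298.9,238),.028)):
    print(k,np.round(ray("scene",c,z),4))
```

```text
steel [0.4486 0.1083 0.064 ]
black [0.5475 0.1824 0.064 ]
copper [0.5602 0.27   0.064 ]
cap [0.5339 0.095  0.028 ]
```

Call:
carry_out --deltas '[{"wz":-1,"gripper":65},{"wz":-1,"gripper":65},{"wz":-1,"gripper":65},{"dx":0.9,"dy":-0.42,"dz":0.1,"gripper":65},{"dx":0.9,"dy":-0.42,"dz":0.1,"gripper":65},{"dx":0.9,"dy":-0.42,"dz":0.1,"gripper":65},{"dx":0.9,"dy":-0.42,"dz":0.1,"gripper":65},{"dx":0.9,"dy":-0.42,"dz":0.1,"gripper":65},{"dx":0.9,"dy":-0.42,"dz":0.1,"gripper":65},{"dx":0.9,"dy":-0.42,"dz":0.1,"gripper":65},{"dx":0.9,"dy":-0.42,"dz":0.1,"gripper":65},{"dx":0.9,"dy":-0.42,"dz":0.1,"gripper":65},{"dx":0.9,"dy":-0.42,"dz":0.1,"gripper":65},{"dx":0.9,"dy":-0.42,"dz":0.1,"gripper":65},{"dx":0.9,"dy":-0.42,"dz":0.1,"gripper":65},{"dx":0.9,"dy":-0.42,"dz":0.1,"gripper":65},{"dx":0.9,"dy":-0.42,"dz":0.1,"gripper":65},{"dx":0.9,"dy":-0.42,"dz":0.1,"gripper":65},{"dx":0.9,"dy":-0.42,"dz":0.1,"gripper":65},{"gripper":65}]'

```text
invalid input
```

```bash
cat >> h.py <<'E'
from scipy.spatial.transform import Rotation as Ro
def go(x,y,z):
    o=robot.get_obs(); p=np.array(o["tool_pos"]); R=Ro.from_euler("xyz",o["ee_rot"])
    print("t",o["time"],"at",np.round(p,4),"rpy",np.round(o["ee_rot"],3),"w",np.round(o["width"],4),"F",np.round(o["wrist_force"],1),"f",np.round(o["finger_force"],1))
    print("shares of 20mm dx,dy,dz:",np.round(R.inv().apply(np.array([x,y,z])-p)/.02,2))
E
python3 -c "
from h import *
go(.448,.105,.20)"
```

```text
t 0.2 at [ 0.2336 -0.4977  0.3019] rpy [-3.14  -0.     0.439] w 0.094 F [ 0.6 -0.7  0.2] f 0.0
shares of 20mm dx,dy,dz: [ 22.51 -22.72   5.13]
```

Call:
carry_out --deltas '[{"dx":0,"dy":0,"dz":0,"wx":0,"wy":0,"wz":-1,"gripper":65},{"dx":0,"dy":0,"dz":0,"wx":0,"wy":0,"wz":-1,"gripper":65},{"dx":0,"dy":0,"dz":0,"wx":0,"wy":0,"wz":-1,"gripper":65}]'

```text
time: 0.45
tool_pos: [0.2336, -0.4978, 0.3023]
ee_rot: [-3.141, -0.0, 0.805]
wrist_force: [0.6, -0.3, 0.5]
width: 0.0778
finger_force: 0.0
```

```bash
python3 -c "
from h import *
go(.448,.105,.20)"
```

```text
t 0.45 at [ 0.2336 -0.4978  0.3023] rpy [-3.141 -0.     0.805] w 0.0778 F [ 0.6 -0.3  0.5] f 0.0
shares of 20mm dx,dy,dz: [ 29.15 -13.17   5.13]
```

Call:
carry_out --deltas '[{"dx":1,"dy":-0.45,"dz":0.15,"wx":0,"wy":0,"wz":0,"gripper":65},{"dx":1,"dy":-0.45,"dz":0.15,"wx":0,"wy":0,"wz":0,"gripper":65},{"dx":1,"dy":-0.45,"dz":0.15,"wx":0,"wy":0,"wz":0,"gripper":65},{"dx":1,"dy":-0.45,"dz":0.15,"wx":0,"wy":0,"wz":0,"gripper":65},{"dx":1,"dy":-0.45,"dz":0.15,"wx":0,"wy":0,"wz":0,"gripper":65},{"dx":1,"dy":-0.45,"dz":0.15,"wx":0,"wy":0,"wz":0,"gripper":65},{"dx":1,"dy":-0.45,"dz":0.15,"wx":0,"wy":0,"wz":0,"gripper":65},{"dx":1,"dy":-0.45,"dz":0.15,"wx":0,"wy":0,"wz":0,"gripper":65},{"dx":1,"dy":-0.45,"dz":0.15,"wx":0,"wy":0,"wz":0,"gripper":65},{"dx":1,"dy":-0.45,"dz":0.15,"wx":0,"wy":0,"wz":0,"gripper":65},{"dx":1,"dy":-0.45,"dz":0.15,"wx":0,"wy":0,"wz":0,"gripper":65},{"dx":1,"dy":-0.45,"dz":0.15,"wx":0,"wy":0,"wz":0,"gripper":65},{"dx":1,"dy":-0.45,"dz":0.15,"wx":0,"wy":0,"wz":0,"gripper":65},{"dx":1,"dy":-0.45,"dz":0.15,"wx":0,"wy":0,"wz":0,"gripper":65},{"dx":1,"dy":-0.45,"dz":0.15,"wx":0,"wy":0,"wz":0,"gripper":65},{"dx":1,"dy":-0.45,"dz":0.15,"wx":0,"wy":0,"wz":0,"gripper":65},{"dx":1,"dy":-0.45,"dz":0.15,"wx":0,"wy":0,"wz":0,"gripper":65},{"dx":1,"dy":-0.45,"dz":0.15,"wx":0,"wy":0,"wz":0,"gripper":65},{"dx":1,"dy":-0.45,"dz":0.15,"wx":0,"wy":0,"wz":0,"gripper":65},{"dx":1,"dy":-0.45,"dz":0.15,"wx":0,"wy":0,"wz":0,"gripper":65}]'

```text
time: 2.12
tool_pos: [0.3838, -0.0846, 0.2425]
ee_rot: [3.141, 0.0, 0.799]
wrist_force: [0.4, 0.6, -0.4]
width: 0.07
finger_force: 0.0
```

```bash
python3 -c "
from h import *
go(.448,.105,.20)"
```

```text
t 2.1167 at [ 0.3838 -0.0846  0.2425] rpy [3.141 0.    0.799] w 0.07 F [ 0.4  0.6 -0.4] f 0.0
shares of 20mm dx,dy,dz: [ 9.03 -4.31  2.12]
```

Call:
carry_out --deltas '[{"dx":1,"dy":-0.48,"dz":0.2,"wx":0,"wy":0,"wz":0,"gripper":65},{"dx":1,"dy":-0.48,"dz":0.2,"wx":0,"wy":0,"wz":0,"gripper":65},{"dx":1,"dy":-0.48,"dz":0.2,"wx":0,"wy":0,"wz":0,"gripper":65},{"dx":1,"dy":-0.48,"dz":0.2,"wx":0,"wy":0,"wz":0,"gripper":65},{"dx":1,"dy":-0.48,"dz":0.2,"wx":0,"wy":0,"wz":0,"gripper":65},{"dx":1,"dy":-0.48,"dz":0.2,"wx":0,"wy":0,"wz":0,"gripper":65},{"dx":1,"dy":-0.48,"dz":0.2,"wx":0,"wy":0,"wz":0,"gripper":65},{"dx":1,"dy":-0.48,"dz":0.2,"wx":0,"wy":0,"wz":0,"gripper":65},{"dx":1,"dy":-0.48,"dz":0.4,"wx":0,"wy":0,"wz":0,"gripper":65},{"dx":0,"dy":0,"dz":0,"wx":0,"wy":0,"wz":0,"gripper":65},{"dx":0,"dy":0,"dz":0,"wx":0,"wy":0,"wz":0,"gripper":65}]'

```text
time: 3.03
tool_pos: [0.447, 0.104, 0.2019]
ee_rot: [-3.141, 0.002, 0.801]
wrist_force: [-0.1, -1.3, -0.3]
width: 0.0701
finger_force: 0.0
```

Run:
```python
from h import *
go(.448,.105,.12)
a=eyes.snapshot("scene")[175:300,250:400]; b=eyes.snapshot("top")[160:285,190:320]
cv2.imwrite("pics/pre1.png",np.hstack([cv2.resize(v,(400,int(400*v.shape[0]/v.shape[1])),interpolation=cv2.INTER_CUBIC)[:333] for v in(a,b)])[:,:,::-1])
```

```text
t 3.0333 at [0.447  0.104  0.2019] rpy [-3.141e+00  2.000e-03  8.010e-01] w 0.0701 F [-0.1 -1.3 -0.3] f 0.0
shares of 20mm dx,dy,dz: [0.08 0.   4.1 ]
```

View pics/pre1.png

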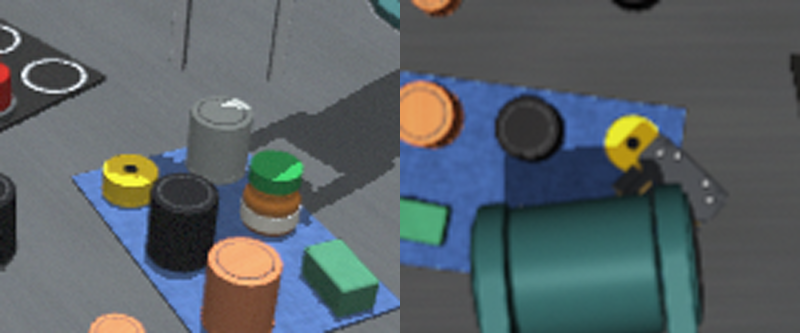

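The fingertips sit at about scene pixels (319,200) and (350,204), on either side of the steel shell.

Call:
carry_out --deltas '[{"dx":0.02,"dy":0,"dz":1,"wx":0,"wy":0,"wz":0,"gripper":65},{"dx":0.02,"dy":0,"dz":1,"wx":0,"wy":0,"wz":0,"gripper":65},{"dx":0.02,"dy":0,"dz":1,"wx":0,"wy":0,"wz":0,"gripper":65},{"dx":0.02,"dy":0,"dz":1,"wx":0,"wy":0,"wz":0,"gripper":65},{"dx":0,"dy":0,"dz":0.1,"wx":0,"wy":0,"wz":0,"gripper":65},{"dx":0,"dy":0,"dz":0,"wx":0,"wy":0,"wz":0,"gripper":65},{"dx":0,"dy":0,"dz":0,"wx":0,"wy":0,"wz":0,"gripper":180},{"dx":0,"dy":0,"dz":0,"wx":0,"wy":0,"wz":0,"gripper":180},{"dx":0,"dy":0,"dz":0,"wx":0,"wy":0,"wz":0,"gripper":180},{"dx":0,"dy":0,"dz":0,"wx":0,"wy":0,"wz":0,"gripper":180},{"dx":0,"dy":0,"dz":0,"wx":0,"wy":0,"wz":0,"gripper":180}]'

```text
time: 4.05
tool_pos: [0.4493, 0.1048, 0.1224]
ee_rot: [3.14, -0.002, 0.799]
wrist_force: [-1.5, -0.7, 6.5]
width: 0.0538
finger_force: 30.0
```

```bash
python3 -c "
from h import *
go(.5975,-.182,.25); print(ray('scene',(334.8,202.4),.105))"
```

```text
t 4.05 at [0.4493 0.1048 0.1224] rpy [ 3.14e+00 -2.00e-03  7.99e-01] w 0.0538 F [-1.5 -0.7  6.5] f 30.0
shares of 20mm dx,dy,dz: [-5.09 15.32 -6.36]
[0.45064337 0.10993235 0.105     ]
```

Call:
carry_out --deltas '[{"dx":0,"dy":0,"dz":-1,"wx":0,"wy":0,"wz":0,"gripper":180},{"dx":0,"dy":0,"dz":-1,"wx":0,"wy":0,"wz":0,"gripper":180},{"dx":0,"dy":0,"dz":-1,"wx":0,"wy":0,"wz":0,"gripper":180},{"dx":0,"dy":0,"dz":-1,"wx":0,"wy":0,"wz":0,"gripper":180},{"dx":-0.325,"dy":0.96,"dz":-0.15,"wx":0,"wy":0,"wz":0,"gripper":180},{"dx":-0.325,"dy":0.96,"dz":-0.15,"wx":0,"wy":0,"wz":0,"gripper":180},{"dx":-0.325,"dy":0.96,"dz":-0.15,"wx":0,"wy":0,"wz":0,"gripper":180},{"dx":-0.325,"dy":0.96,"dz":-0.15,"wx":0,"wy":0,"wz":0,"gripper":180},{"dx":-0.325,"dy":0.96,"dz":-0.15,"wx":0,"wy":0,"wz":0,"gripper":180},{"dx":-0.325,"dy":0.96,"dz":-0.15,"wx":0,"wy":0,"wz":0,"gripper":180},{"dx":-0.325,"dy":0.96,"dz":-0.15,"wx":0,"wy":0,"wz":0,"gripper":180},{"dx":-0.325,"dy":0.96,"dz":-0.15,"wx":0,"wy":0,"wz":0,"gripper":180},{"dx":-0.325,"dy":0.96,"dz":-0.15,"wx":0,"wy":0,"wz":0,"gripper":180},{"dx":-0.325,"dy":0.96,"dz":-0.15,"wx":0,"wy":0,"wz":0,"gripper":180},{"dx":-0.325,"dy":0.96,"dz":-0.15,"wx":0,"wy":0,"wz":0,"gripper":180},{"dx":-0.325,"dy":0.96,"dz":-0.15,"wx":0,"wy":0,"wz":0,"gripper":180},{"dx":-0.325,"dy":0.96,"dz":-0.15,"wx":0,"wy":0,"wz":0,"gripper":180},{"dx":-0.325,"dy":0.96,"dz":0,"wx":0,"wy":0,"wz":0,"gripper":180},{"dx":-0.325,"dy":0.96,"dz":0,"wx":0,"wy":0,"wz":0,"gripper":180},{"dx":-0.325,"dy":0.96,"dz":0,"wx":0,"wy":0,"wz":0,"gripper":180}]'

```text
time: 5.72
tool_pos: [0.5964, -0.1851, 0.2392]
ee_rot: [-3.141, 0.001, 0.799]
wrist_force: [0.3, 0.3, -0.9]
width: 0.0539
finger_force: 30.0
```

```bash
python3 -c "
from h import *
go(.5965,-.1842,.1255)"
```

```text
t 5.7167 at [ 0.5964 -0.1851  0.2392] rpy [-3.141e+00  1.000e-03  7.990e-01] w 0.0539 F [ 0.3  0.3 -0.9] f 30.0
shares of 20mm dx,dy,dz: [ 0.04 -0.02  5.68]
```

Call:
carry_out --deltas '[{"dx":0.04,"dy":0,"dz":1,"wx":0,"wy":0,"wz":0,"gripper":180},{"dx":0,"dy":0,"dz":1,"wx":0,"wy":0,"wz":0,"gripper":180},{"dx":0,"dy":0,"dz":1,"wx":0,"wy":0,"wz":0,"gripper":180},{"dx":0,"dy":0,"dz":1,"wx":0,"wy":0,"wz":0,"gripper":180},{"dx":0,"dy":0,"dz":1,"wx":0,"wy":0,"wz":0,"gripper":180},{"dx":0,"dy":0,"dz":0.5,"wx":0,"wy":0,"wz":0,"gripper":180},{"dx":0,"dy":0,"dz":0,"wx":0,"wy":0,"wz":0,"gripper":180},{"dx":0,"dy":0,"dz":0,"wx":0,"wy":0,"wz":0,"gripper":180}]'

```text
time: 6.38
tool_pos: [0.5965, -0.1835, 0.1294]
ee_rot: [-3.141, 0.001, 0.799]
wrist_force: [1.0, -0.3, -1.2]
width: 0.0532
finger_force: 30.0
```

Run:
```python
from h import *
go(.5965,-.1842,.1255)
a=eyes.snapshot("scene")[140:230,175:305]; b=eyes.snapshot("top")[145:250,310:440]
cv2.imwrite("pics/place1.png",np.hstack([cv2.resize(v,(400,300),interpolation=cv2.INTER_CUBIC) for v in(a,b)])[:,:,::-1])
```

```text
t 6.3833 at [ 0.5965 -0.1835  0.1294] rpy [-3.141e+00  1.000e-03  7.990e-01] w 0.0532 F [ 1.  -0.3 -1.2] f 30.0
shares of 20mm dx,dy,dz: [-0.02  0.02  0.2 ]
```

View pics/place1.png

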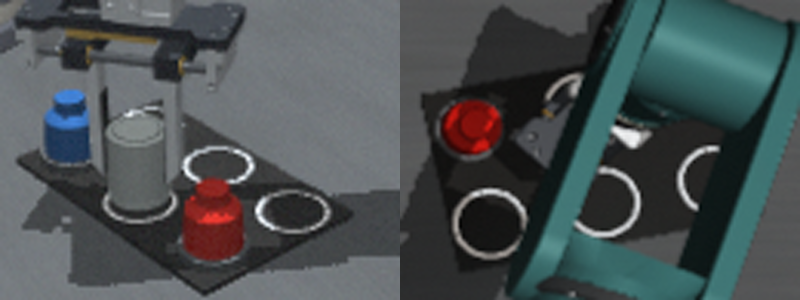

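The shell base (crop columns 107–171) lies inside the ring (103–178), so I'll release it.

Call:
carry_out --deltas '[{"dx":0,"dy":0,"dz":0.2,"wx":0,"wy":0,"wz":0,"gripper":180},{"dx":0,"dy":0,"dz":0,"wx":0,"wy":0,"wz":0,"gripper":180},{"dx":0,"dy":0,"dz":0,"wx":0,"wy":0,"wz":0,"gripper":180}]'

```text
time: 6.73
tool_pos: [0.5968, -0.1836, 0.1262]
ee_rot: [3.141, -0.0, 0.799]
wrist_force: [0.0, -0.0, -1.6]
width: 0.0536
finger_force: 30.0
```

Call:
carry_out --deltas '[{"dx":0,"dy":0,"dz":0,"wx":0,"wy":0,"wz":0,"gripper":65},{"dx":0,"dy":0,"dz":0,"wx":0,"wy":0,"wz":0,"gripper":65},{"dx":0,"dy":0,"dz":0,"wx":0,"wy":0,"wz":0,"gripper":65},{"dx":0,"dy":0,"dz":0,"wx":0,"wy":0,"wz":0,"gripper":65},{"dx":0,"dy":0,"dz":-0.5,"wx":0,"wy":0,"wz":0,"gripper":65},{"dx":0,"dy":0,"dz":-1,"wx":0,"wy":0,"wz":0,"gripper":65},{"dx":0,"dy":0,"dz":-1,"wx":0,"wy":0,"wz":0,"gripper":65},{"dx":0,"dy":0,"dz":-1,"wx":0,"wy":0,"wz":0,"gripper":65},{"dx":0,"dy":0,"dz":-1,"wx":0,"wy":0,"wz":0,"gripper":65},{"dx":0,"dy":0,"dz":0,"wx":0,"wy":0,"wz":0,"gripper":65}]'

```text
time: 7.57
tool_pos: [0.5986, -0.1843, 0.2222]
ee_rot: [3.132, -0.004, 0.799]
wrist_force: [2.1, -0.9, 2.1]
width: 0.0699
finger_force: 0.0
```

```bash
python3 -c "
from h import *
go(.546,.1775,.205)"
```

```text
t 7.5667 at [ 0.5986 -0.1843  0.2222] rpy [ 3.132 -0.004  0.799] w 0.0699 F [ 2.1 -0.9  2.1] f 0.0
shares of 20mm dx,dy,dz: [ 11.13 -14.51   0.76]
```

Call:
carry_out --deltas '[{"dx":0.695,"dy":-0.91,"dz":0,"wx":0,"wy":0,"wz":0,"gripper":65},{"dx":0.695,"dy":-0.91,"dz":0,"wx":0,"wy":0,"wz":0,"gripper":65},{"dx":0.695,"dy":-0.91,"dz":0,"wx":0,"wy":0,"wz":0,"gripper":65},{"dx":0.695,"dy":-0.91,"dz":0,"wx":0,"wy":0,"wz":0,"gripper":65},{"dx":0.695,"dy":-0.91,"dz":0,"wx":0,"wy":0,"wz":0,"gripper":65},{"dx":0.695,"dy":-0.91,"dz":0,"wx":0,"wy":0,"wz":0,"gripper":65},{"dx":0.695,"dy":-0.91,"dz":0,"wx":0,"wy":0,"wz":0,"gripper":65},{"dx":0.695,"dy":-0.91,"dz":0,"wx":0,"wy":0,"wz":0,"gripper":65},{"dx":0.695,"dy":-0.91,"dz":0,"wx":0,"wy":0,"wz":0,"gripper":65},{"dx":0.695,"dy":-0.91,"dz":0,"wx":0,"wy":0,"wz":0,"gripper":65},{"dx":0.695,"dy":-0.91,"dz":0,"wx":0,"wy":0,"wz":0,"gripper":65},{"dx":0.695,"dy":-0.91,"dz":0,"wx":0,"wy":0,"wz":0,"gripper":65},{"dx":0.695,"dy":-0.91,"dz":0,"wx":0,"wy":0,"wz":0,"gripper":65},{"dx":0.695,"dy":-0.91,"dz":0,"wx":0,"wy":0,"wz":0,"gripper":65},{"dx":0.695,"dy":-0.91,"dz":0,"wx":0,"wy":0,"wz":0,"gripper":65},{"dx":0.695,"dy":-0.91,"dz":0,"wx":0,"wy":0,"wz":0,"gripper":65},{"dx":0,"dy":0,"dz":0,"wx":0,"wy":0,"wz":0,"gripper":65},{"dx":0,"dy":0,"dz":0,"wx":0,"wy":0,"wz":0,"gripper":65}]'

```text
time: 9.07
tool_pos: [0.5426, 0.1796, 0.215]
ee_rot: [-3.142, 0.001, 0.801]
wrist_force: [0.8, 0.2, 0.5]
width: 0.07
finger_force: 0.0
```

Run:
```python
from h import *
go(.545,.177,.121)
b=eyes.snapshot("top"); h=hsv(b); S,V=h[:,:,1].astype(int),h[:,:,2].astype(int)
m=np.zeros(S.shape,bool); m[155:245,314:432]=1
for s,c in blobs(m&(S<60)&(V>120),10): print(s,np.round(c,1),ray("top",c,.066)[:2].round(4))
a=eyes.snapshot("scene")[140:230,175:305]; b=b[145:250,310:440]
cv2.imwrite("pics/p2.png",np.hstack([cv2.resize(v,(400,300),interpolation=cv2.INTER_CUBIC) for v in(a,b)])[:,:,::-1])
```

```text
t 9.0667 at [0.5426 0.1796 0.215 ] rpy [-3.142e+00  1.000e-03  8.010e-01] w 0.07 F [0.8 0.2 0.5] f 0.0
shares of 20mm dx,dy,dz: [-0.    0.17  4.7 ]
[357 171  28  24 428] [371.9 181.5] [ 0.5933 -0.1822]
[400 196  25  25 137] [411.8 208.1] [ 0.5249 -0.2827]
[364 203  24  25 138] [375.4 215.2] [ 0.5073 -0.1896]
[327 211  24  25 136] [338.3 223. ] [ 0.4882 -0.0953]
```

View pics/p2.png

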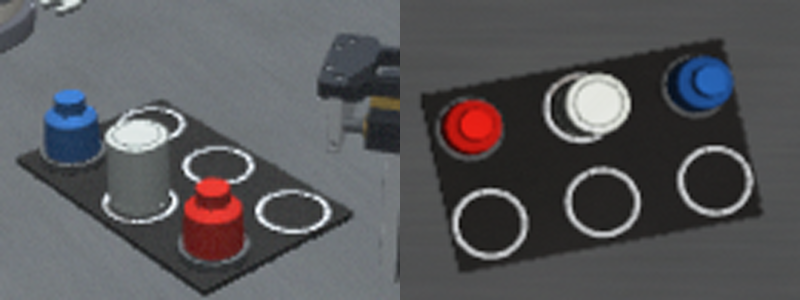

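Run:
```python
from h import *
b=eyes.snapshot("top"); h=hsv(b); S,V=h[:,:,1].astype(int),h[:,:,2].astype(int)
m=np.zeros(S.shape,bool); m[155:200,350:392]=1
w=(m&(S<60)&(V>120)).astype(np.uint8)
o=cv2.morphologyEx(w,cv2.MORPH_OPEN,cv2.getStructuringElement(cv2.MORPH_ELLIPSE,(7,7)))
for s,c in blobs(o): print(s,c,ray("top",c,.066)[:2].round(4))
# bottom edge in scene
s=eyes.snapshot("scene"); hh=hsv(s)
for r in range(196,213): print(r,hh[r,200:238,2])
```

```text
[364 171  21  21 348] [373.82183908 180.73563218] [ 0.5951 -0.1871]
196 [ 63  61  61  61  63  61  61  60  63  62  82  88  91  96  97  97  96  99
  97 101 100  98  96  97  96  93  91  90  87  82  82  67  64  66  61  61
  63  63]
197 [ 60  62  62  60  60  64  65  63  63  79  88  91  94  97  98  99  97  98
 101  97 101  99  97  97  95  91  92  90  88  80 176 118  68  66  61  62
  65  64]
198 [ 62  63  64  64  65  61  61  62  70 186 124  92  91  97  98  99  99  97
  97 102 104 100  98  95  96  93  91  90  84  82 208 211 115  63  61  62
  63  85]
199 [ 61  62  64  61  64  59  63  64 123 245 174  90  92  95  96 100 101  98
 100 102 100  97  96  95  92  93  91  88  87  81  61 245 174  64  58  67
 102 196]
200 [ 53  63  61  62  64  59  64  63 173 230 141  88  92  96  99 100  99 100
 100 102 102  98  96  97  94  94  94  96  88  85  71 245 191  80  62 128
 201 218]
201 [ 41  38  58  63  59  66  62  67 169 163  91  82  99 105 100  99 101  99
  98 100  99  98  98  99  97  90  91 151 108  63 140 244 167  65  64 200
 218 218]
202 [ 89  60  37  49  64  64  61  62 122 176 118  69  87  92  98 107 101
[... 987 characters left out ...]
63  60  65  65  62  66  65  66  64  65  66  76  90
  97 100]
209 [126 126 128 131 129 126 122 127 126 129 126  84  47  35  59  62  61  64
  61  60  64  59  63  66  62  62  61  61  62  63  65  62  64  62  75  91
  97 100]
210 [128 124 127 127 127 127 127 127 129 128 128 128 112  70  42  46  59  64
  61  59  59  59  65  61  59  62  61  64  64  61  65  61  65  76  90  91
  93  98]
211 [125 130 128 128 132 127 127 123 124 127 128 128 127 126  96  54  35  56
  59  60  63  65  60  65  63  60  61  64  64  62  62  62  65 105  93  92
  96 100]
212 [127 130 129 127 129 127 128 127 129 125 128 127 124 127 127 107  69  31
  46  61  64  61  62  65  61  63  65  64  66  64  63  65  70 120  94  92
  92  98]
```

The top camera agrees with the robot frame: the steel shell landed about 2–3 mm to the right, which is the cross-grip offset I took when grasping it. From here I'll use the top-view positions, and I'll recentre the steel shell afterwards.

Call:
carry_out --deltas '[{"dx":-0.05,"dy":0.19,"dz":0.7,"wx":0,"wy":0,"wz":0,"gripper":65},{"dx":0,"dy":0,"dz":1,"wx":0,"wy":0,"wz":0,"gripper":65},{"dx":0,"dy":0,"dz":1,"wx":0,"wy":0,"wz":0,"gripper":65},{"dx":0,"dy":0,"dz":1,"wx":0,"wy":0,"wz":0,"gripper":65},{"dx":0,"dy":0,"dz":1,"wx":0,"wy":0,"wz":0,"gripper":65},{"dx":0,"dy":0,"dz":0,"wx":0,"wy":0,"wz":0,"gripper":65},{"dx":0,"dy":0,"dz":0,"wx":0,"wy":0,"wz":0,"gripper":65},{"dx":0,"dy":0,"dz":0,"wx":0,"wy":0,"wz":0,"gripper":180},{"dx":0,"dy":0,"dz":0,"wx":0,"wy":0,"wz":0,"gripper":180},{"dx":0,"dy":0,"dz":0,"wx":0,"wy":0,"wz":0,"gripper":180},{"dx":0,"dy":0,"dz":0,"wx":0,"wy":0,"wz":0,"gripper":180},{"dx":0,"dy":0,"dz":0,"wx":0,"wy":0,"wz":0,"gripper":180}]'

```text
time: 10.27
tool_pos: [0.546, 0.1757, 0.1235]
ee_rot: [3.14, -0.003, 0.799]
wrist_force: [-1.3, -0.4, 5.3]
width: 0.0537
finger_force: 30.0
```

```bash
python3 -c "
from h import *
go(.4883,-.1026,.23)"
```

```text
t 10.2667 at [0.546  0.1757 0.1235] rpy [ 3.14e+00 -3.00e-03  7.99e-01] w 0.0537 F [-1.3 -0.4  5.3] f 30.0
shares of 20mm dx,dy,dz: [-11.97   7.65  -5.34]
```

Call:
carry_out --deltas '[{"dx":0,"dy":0,"dz":-1,"wx":0,"wy":0,"wz":0,"gripper":180},{"dx":0,"dy":0,"dz":-1,"wx":0,"wy":0,"wz":0,"gripper":180},{"dx":0,"dy":0,"dz":-1,"wx":0,"wy":0,"wz":0,"gripper":180},{"dx":0,"dy":0,"dz":-1,"wx":0,"wy":0,"wz":0,"gripper":180},{"dx":0,"dy":0,"dz":-1,"wx":0,"wy":0,"wz":0,"gripper":180},{"dx":-0.92,"dy":0.588,"dz":0,"wx":0,"wy":0,"wz":0,"gripper":180},{"dx":-0.92,"dy":0.588,"dz":0,"wx":0,"wy":0,"wz":0,"gripper":180},{"dx":-0.92,"dy":0.588,"dz":0,"wx":0,"wy":0,"wz":0,"gripper":180},{"dx":-0.92,"dy":0.588,"dz":0,"wx":0,"wy":0,"wz":0,"gripper":180},{"dx":-0.92,"dy":0.588,"dz":0,"wx":0,"wy":0,"wz":0,"gripper":180},{"dx":-0.92,"dy":0.588,"dz":0,"wx":0,"wy":0,"wz":0,"gripper":180},{"dx":-0.92,"dy":0.588,"dz":0,"wx":0,"wy":0,"wz":0,"gripper":180},{"dx":-0.92,"dy":0.588,"dz":0,"wx":0,"wy":0,"wz":0,"gripper":180},{"dx":-0.92,"dy":0.588,"dz":0,"wx":0,"wy":0,"wz":0,"gripper":180},{"dx":-0.92,"dy":0.588,"dz":0,"wx":0,"wy":0,"wz":0,"gripper":180},{"dx":-0.92,"dy":0.588,"dz":0,"wx":0,"wy":0,"wz":0,"gripper":180},{"dx":-0.92,"dy":0.588,"dz":0,"wx":0,"wy":0,"wz":0,"gripper":180},{"dx":-0.92,"dy":0.588,"dz":0,"wx":0,"wy":0,"wz":0,"gripper":180},{"dx":0,"dy":0,"dz":0,"wx":0,"wy":0,"wz":0,"gripper":180},{"dx":0,"dy":0,"dz":0,"wx":0,"wy":0,"wz":0,"gripper":180}]'

```text
time: 11.93
tool_pos: [0.4875, -0.103, 0.2214]
ee_rot: [-3.141, -0.0, 0.797]
wrist_force: [-0.1, -0.3, -0.9]
width: 0.0538
finger_force: 30.0
```

```bash
python3 -c "
from h import *
go(.4883,-.1026,.1255)"
```

```text
t 11.9333 at [ 0.4875 -0.103   0.2214] rpy [-3.141 -0.     0.797] w 0.0538 F [-0.1 -0.3 -0.9] f 30.0
shares of 20mm dx,dy,dz: [0.04 0.02 4.8 ]
```

Call:
carry_out --deltas '[{"dx":0.04,"dy":0.02,"dz":1,"wx":0,"wy":0,"wz":0,"gripper":180},{"dx":0,"dy":0,"dz":1,"wx":0,"wy":0,"wz":0,"gripper":180},{"dx":0,"dy":0,"dz":1,"wx":0,"wy":0,"wz":0,"gripper":180},{"dx":0,"dy":0,"dz":1,"wx":0,"wy":0,"wz":0,"gripper":180},{"dx":0,"dy":0,"dz":0.6,"wx":0,"wy":0,"wz":0,"gripper":180},{"dx":0,"dy":0,"dz":0.1,"wx":0,"wy":0,"wz":0,"gripper":180},{"dx":0,"dy":0,"dz":0,"wx":0,"wy":0,"wz":0,"gripper":180},{"dx":0,"dy":0,"dz":0,"wx":0,"wy":0,"wz":0,"gripper":180}]'

```text
time: 12.6
tool_pos: [0.4891, -0.1016, 0.1283]
ee_rot: [3.141, -0.001, 0.8]
wrist_force: [0.6, -0.2, -1.5]
width: 0.0538
finger_force: 30.0
```

```bash
python3 -c "
from h import *
go(.4883,-.1026,.1255)"
```

```text
t 12.6 at [ 0.4891 -0.1016  0.1283] rpy [ 3.141e+00 -1.000e-03  8.000e-01] w 0.0538 F [ 0.6 -0.2 -1.5] f 30.0
shares of 20mm dx,dy,dz: [-0.06  0.    0.14]
```

Call:
carry_out --deltas '[{"dx":-0.04,"dy":0,"dz":0.12,"wx":0,"wy":0,"wz":0,"gripper":180},{"dx":0,"dy":0,"dz":0,"wx":0,"wy":0,"wz":0,"gripper":180},{"dx":0,"dy":0,"dz":0,"wx":0,"wy":0,"wz":0,"gripper":180},{"dx":0,"dy":0,"dz":0,"wx":0,"wy":0,"wz":0,"gripper":65},{"dx":0,"dy":0,"dz":0,"wx":0,"wy":0,"wz":0,"gripper":65},{"dx":0,"dy":0,"dz":0,"wx":0,"wy":0,"wz":0,"gripper":65},{"dx":0,"dy":0,"dz":0,"wx":0,"wy":0,"wz":0,"gripper":65},{"dx":0,"dy":0,"dz":-0.5,"wx":0,"wy":0,"wz":0,"gripper":65},{"dx":0,"dy":0,"dz":-1,"wx":0,"wy":0,"wz":0,"gripper":65},{"dx":0,"dy":0,"dz":-1,"wx":0,"wy":0,"wz":0,"gripper":65},{"dx":0,"dy":0,"dz":-1,"wx":0,"wy":0,"wz":0,"gripper":65},{"dx":0,"dy":0,"dz":-1,"wx":0,"wy":0,"wz":0,"gripper":65},{"dx":0,"dy":0,"dz":0,"wx":0,"wy":0,"wz":0,"gripper":65},{"dx":0,"dy":0,"dz":0,"wx":0,"wy":0,"wz":0,"gripper":65}]'

```text
time: 13.77
tool_pos: [0.4888, -0.103, 0.2169]
ee_rot: [3.138, -0.002, 0.799]
wrist_force: [0.6, -0.3, -1.2]
width: 0.07
finger_force: 0.0
```

```bash
python3 -c "
from h import *
go(.5577,.2643,.215)"
```

```text
t 13.7667 at [ 0.4888 -0.103   0.2169] rpy [ 3.138e+00 -2.000e-03  7.990e-01] w 0.07 F [ 0.6 -0.3 -1.2] f 0.0
shares of 20mm dx,dy,dz: [ 15.56 -10.34   0.09]
```

Call:
carry_out --deltas '[{"dx":0.915,"dy":-0.608,"dz":0,"wx":0,"wy":0,"wz":0,"gripper":65},{"dx":0.915,"dy":-0.608,"dz":0,"wx":0,"wy":0,"wz":0,"gripper":65},{"dx":0.915,"dy":-0.608,"dz":0,"wx":0,"wy":0,"wz":0,"gripper":65},{"dx":0.915,"dy":-0.608,"dz":0,"wx":0,"wy":0,"wz":0,"gripper":65},{"dx":0.915,"dy":-0.608,"dz":0,"wx":0,"wy":0,"wz":0,"gripper":65},{"dx":0.915,"dy":-0.608,"dz":0,"wx":0,"wy":0,"wz":0,"gripper":65},{"dx":0.915,"dy":-0.608,"dz":0,"wx":0,"wy":0,"wz":0,"gripper":65},{"dx":0.915,"dy":-0.608,"dz":0,"wx":0,"wy":0,"wz":0,"gripper":65},{"dx":0.915,"dy":-0.608,"dz":0,"wx":0,"wy":0,"wz":0,"gripper":65},{"dx":0.915,"dy":-0.608,"dz":0,"wx":0,"wy":0,"wz":0,"gripper":65},{"dx":0.915,"dy":-0.608,"dz":0,"wx":0,"wy":0,"wz":0,"gripper":65},{"dx":0.915,"dy":-0.608,"dz":0,"wx":0,"wy":0,"wz":0,"gripper":65},{"dx":0.915,"dy":-0.608,"dz":0,"wx":0,"wy":0,"wz":0,"gripper":65},{"dx":0.915,"dy":-0.608,"dz":0,"wx":0,"wy":0,"wz":0,"gripper":65},{"dx":0.915,"dy":-0.608,"dz":0,"wx":0,"wy":0,"wz":0,"gripper":65},{"dx":0.915,"dy":-0.608,"dz":0,"wx":0,"wy":0,"wz":0,"gripper":65},{"dx":0.915,"dy":-0.608,"dz":0,"wx":0,"wy":0,"wz":0,"gripper":65},{"dx":0,"dy":0,"dz":0,"wx":0,"wy":0,"wz":0,"gripper":65},{"dx":0,"dy":0,"dz":0,"wx":0,"wy":0,"wz":0,"gripper":65},{"dx":0,"dy":0,"dz":0,"wx":0,"wy":0,"wz":0,"gripper":65}]'

```text
time: 15.43
tool_pos: [0.5564, 0.2636, 0.2137]
ee_rot: [-3.141, 0.003, 0.799]
wrist_force: [-0.4, -0.2, -0.1]
width: 0.0704
finger_force: 0.0
```

```bash
python3 -c "
from h import *
go(.5577,.2643,.122)"
```

```text
t 15.4333 at [0.5564 0.2636 0.2137] rpy [-3.141e+00  3.000e-03  7.990e-01] w 0.0704 F [-0.4 -0.2 -0.1] f 0.0
shares of 20mm dx,dy,dz: [0.08 0.02 4.58]
```

Call:
carry_out --deltas '[{"dx":0.05,"dy":0.02,"dz":1,"wx":0,"wy":0,"wz":0,"gripper":65},{"dx":0,"dy":0,"dz":1,"wx":0,"wy":0,"wz":0,"gripper":65},{"dx":0,"dy":0,"dz":1,"wx":0,"wy":0,"wz":0,"gripper":65},{"dx":0,"dy":0,"dz":1,"wx":0,"wy":0,"wz":0,"gripper":65},{"dx":0,"dy":0,"dz":0.55,"wx":0,"wy":0,"wz":0,"gripper":65},{"dx":0,"dy":0,"dz":0,"wx":0,"wy":0,"wz":0,"gripper":65},{"dx":0,"dy":0,"dz":0,"wx":0,"wy":0,"wz":0,"gripper":65},{"dx":0,"dy":0,"dz":0,"wx":0,"wy":0,"wz":0,"gripper":180},{"dx":0,"dy":0,"dz":0,"wx":0,"wy":0,"wz":0,"gripper":180},{"dx":0,"dy":0,"dz":0,"wx":0,"wy":0,"wz":0,"gripper":180},{"dx":0,"dy":0,"dz":0,"wx":0,"wy":0,"wz":0,"gripper":180},{"dx":0,"dy":0,"dz":0,"wx":0,"wy":0,"wz":0,"gripper":180}]'

```text
time: 16.43
tool_pos: [0.5586, 0.2653, 0.1261]
ee_rot: [3.141, -0.003, 0.799]
wrist_force: [-1.8, 1.1, 5.2]
width: 0.0537
finger_force: 30.0
```

```bash
python3 -c "
from h import *
go(.5276,-.2996,.24)"
```

```text
t 16.4333 at [0.5586 0.2653 0.1261] rpy [ 3.141e+00 -3.000e-03  7.990e-01] w 0.0537 F [-1.8  1.1  5.2] f 30.0
shares of 20mm dx,dy,dz: [-21.3   18.59  -5.74]
```

Call:
carry_out --deltas '[{"dx":0,"dy":0,"dz":-1,"wx":0,"wy":0,"wz":0,"gripper":180},{"dx":0,"dy":0,"dz":-1,"wx":0,"wy":0,"wz":0,"gripper":180},{"dx":0,"dy":0,"dz":-1,"wx":0,"wy":0,"wz":0,"gripper":180},{"dx":0,"dy":0,"dz":-1,"wx":0,"wy":0,"wz":0,"gripper":180},{"dx":0,"dy":0,"dz":-1,"wx":0,"wy":0,"wz":0,"gripper":180},{"dx":-0.968,"dy":0.845,"dz":0,"wx":0,"wy":0,"wz":0,"gripper":180},{"dx":-0.968,"dy":0.845,"dz":0,"wx":0,"wy":0,"wz":0,"gripper":180},{"dx":-0.968,"dy":0.845,"dz":0,"wx":0,"wy":0,"wz":0,"gripper":180},{"dx":-0.968,"dy":0.845,"dz":0,"wx":0,"wy":0,"wz":0,"gripper":180},{"dx":-0.968,"dy":0.845,"dz":0,"wx":0,"wy":0,"wz":0,"gripper":180},{"dx":-0.968,"dy":0.845,"dz":0,"wx":0,"wy":0,"wz":0,"gripper":180},{"dx":-0.968,"dy":0.845,"dz":0,"wx":0,"wy":0,"wz":0,"gripper":180},{"dx":-0.968,"dy":0.845,"dz":0,"wx":0,"wy":0,"wz":0,"gripper":180},{"dx":-0.968,"dy":0.845,"dz":0,"wx":0,"wy":0,"wz":0,"gripper":180},{"dx":-0.968,"dy":0.845,"dz":0,"wx":0,"wy":0,"wz":0,"gripper":180},{"dx":-0.968,"dy":0.845,"dz":0,"wx":0,"wy":0,"wz":0,"gripper":180},{"dx":-0.968,"dy":0.845,"dz":0,"wx":0,"wy":0,"wz":0,"gripper":180},{"dx":-0.968,"dy":0.845,"dz":0,"wx":0,"wy":0,"wz":0,"gripper":180},{"dx":-0.968,"dy":0.845,"dz":0,"wx":0,"wy":0,"wz":0,"gripper":180},{"dx":-0.968,"dy":0.845,"dz":0,"wx":0,"wy":0,"wz":0,"gripper":180}]'

```text
time: 18.1
tool_pos: [0.5365, -0.1215, 0.2236]
ee_rot: [-3.141, 0.001, 0.799]
wrist_force: [0.2, 0.3, -2.7]
width: 0.0535
finger_force: 30.0
```

Call:
carry_out --deltas '[{"dx":-0.968,"dy":0.845,"dz":0,"wx":0,"wy":0,"wz":0,"gripper":180},{"dx":-0.968,"dy":0.845,"dz":0,"wx":0,"wy":0,"wz":0,"gripper":180},{"dx":-0.968,"dy":0.845,"dz":0,"wx":0,"wy":0,"wz":0,"gripper":180},{"dx":-0.968,"dy":0.845,"dz":0,"wx":0,"wy":0,"wz":0,"gripper":180},{"dx":-0.968,"dy":0.845,"dz":0,"wx":0,"wy":0,"wz":0,"gripper":180},{"dx":-0.968,"dy":0.845,"dz":0,"wx":0,"wy":0,"wz":0,"gripper":180},{"dx":-0.968,"dy":0.845,"dz":0,"wx":0,"wy":0,"wz":0,"gripper":180},{"dx":0,"dy":0,"dz":0,"wx":0,"wy":0,"wz":0,"gripper":180},{"dx":0,"dy":0,"dz":0,"wx":0,"wy":0,"wz":0,"gripper":180},{"dx":0,"dy":0,"dz":0,"wx":0,"wy":0,"wz":0,"gripper":180}]'

```text
time: 18.93
tool_pos: [0.5271, -0.2993, 0.2236]
ee_rot: [-3.14, -0.0, 0.799]
wrist_force: [1.2, -0.2, -1.8]
width: 0.0537
finger_force: 30.0
```

```bash
python3 -c "
from h import *
go(.5276,-.2996,.128)"
```

```text
t 18.9333 at [ 0.5271 -0.2993  0.2236] rpy [-3.14  -0.     0.799] w 0.0537 F [ 1.2 -0.2 -1.8] f 30.0
shares of 20mm dx,dy,dz: [0.01 0.04 4.78]
```

Call:
carry_out --deltas '[{"dx":0.01,"dy":0.03,"dz":1,"wx":0,"wy":0,"wz":0,"gripper":180},{"dx":0,"dy":0,"dz":1,"wx":0,"wy":0,"wz":0,"gripper":180},{"dx":0,"dy":0,"dz":1,"wx":0,"wy":0,"wz":0,"gripper":180},{"dx":0,"dy":0,"dz":1,"wx":0,"wy":0,"wz":0,"gripper":180},{"dx":0,"dy":0,"dz":0.5,"wx":0,"wy":0,"wz":0,"gripper":180},{"dx":0,"dy":0,"dz":0.2,"wx":0,"wy":0,"wz":0,"gripper":180},{"dx":0,"dy":0,"dz":0,"wx":0,"wy":0,"wz":0,"gripper":180},{"dx":0,"dy":0,"dz":0,"wx":0,"wy":0,"wz":0,"gripper":180}]'

```text
time: 19.6
tool_pos: [0.5286, -0.3, 0.1315]
ee_rot: [3.139, -0.0, 0.799]
wrist_force: [-0.2, 0.3, -0.8]
width: 0.0539
finger_force: 30.0
```

```bash
python3 -c "
from h import *
go(.5276,-.2996,.128)"
```

```text
t 19.6 at [ 0.5286 -0.3     0.1315] rpy [ 3.139 -0.     0.799] w 0.0539 F [-0.2  0.3 -0.8] f 30.0
shares of 20mm dx,dy,dz: [-0.02 -0.05  0.17]
```

Call:
carry_out --deltas '[{"dx":0,"dy":-0.02,"dz":0.15,"wx":0,"wy":0,"wz":0,"gripper":180},{"dx":0,"dy":0,"dz":0,"wx":0,"wy":0,"wz":0,"gripper":180},{"dx":0,"dy":0,"dz":0,"wx":0,"wy":0,"wz":0,"gripper":180}]'

```text
time: 19.85
tool_pos: [0.528, -0.3001, 0.1282]
ee_rot: [3.14, -0.0, 0.799]
wrist_force: [0.5, -0.1, -1.2]
width: 0.0535
finger_force: 30.0
```

Call:
carry_out --deltas '[{"dx":0,"dy":0,"dz":0,"wx":0,"wy":0,"wz":0,"gripper":65},{"dx":0,"dy":0,"dz":0,"wx":0,"wy":0,"wz":0,"gripper":65},{"dx":0,"dy":0,"dz":0,"wx":0,"wy":0,"wz":0,"gripper":65},{"dx":0,"dy":0,"dz":0,"wx":0,"wy":0,"wz":0,"gripper":65},{"dx":0,"dy":0,"dz":-0.5,"wx":0,"wy":0,"wz":0,"gripper":65},{"dx":0,"dy":0,"dz":-1,"wx":0,"wy":0,"wz":0,"gripper":65},{"dx":0,"dy":0,"dz":-1,"wx":0,"wy":0,"wz":0,"gripper":65},{"dx":0,"dy":0,"dz":-1,"wx":0,"wy":0,"wz":0,"gripper":65},{"dx":0,"dy":0,"dz":-1,"wx":0,"wy":0,"wz":0,"gripper":65},{"dx":-1,"dy":-1,"dz":0,"wx":0,"wy":0,"wz":0,"gripper":65},{"dx":-1,"dy":-1,"dz":0,"wx":0,"wy":0,"wz":0,"gripper":65},{"dx":-1,"dy":-1,"dz":0,"wx":0,"wy":0,"wz":0,"gripper":65},{"dx":-1,"dy":-1,"dz":0,"wx":0,"wy":0,"wz":0,"gripper":65},{"dx":-1,"dy":-1,"dz":0,"wx":0,"wy":0,"wz":0,"gripper":65},{"dx":-1,"dy":-1,"dz":0,"wx":0,"wy":0,"wz":0,"gripper":65},{"dx":-1,"dy":-1,"dz":0,"wx":0,"wy":0,"wz":0,"gripper":65},{"dx":-1,"dy":-1,"dz":0,"wx":0,"wy":0,"wz":0,"gripper":65},{"dx":0,"dy":0,"dz":0,"wx":0,"wy":0,"wz":0,"gripper":65},{"dx":0,"dy":0,"dz":0,"wx":0,"wy":0,"wz":0,"gripper":65}]'

```text
time: 21.43
tool_pos: [0.3007, -0.303, 0.2184]
ee_rot: [3.139, 0.0, 0.797]
wrist_force: [0.5, -0.0, -0.3]
width: 0.0701
finger_force: 0.0
```

Run:
```python
from h import *
go(.5965,-.184,.215)
b=eyes.snapshot("top")[150:245,310:435]; a=eyes.snapshot("scene")[140:230,175:305]
cv2.imwrite("pics/p3.png",np.vstack([cv2.resize(v,(430,300),interpolation=cv2.INTER_CUBIC) for v in(a,b)])[:,:,::-1])
cv2.imwrite("pics/p3.png",cv2.resize(b,(780,593),interpolation=cv2.INTER_CUBIC)[:,:,::-1])
cv2.imwrite("pics/p3s.png",cv2.resize(a,(780,540),interpolation=cv2.INTER_CUBIC)[:,:,::-1])
```

```text
t 21.4333 at [ 0.3007 -0.303   0.2184] rpy [3.139 0.    0.797] w 0.0701 F [ 0.5 -0.  -0.3] f 0.0
shares of 20mm dx,dy,dz: [14.6   6.41  0.18]
```

View pics/p3.png

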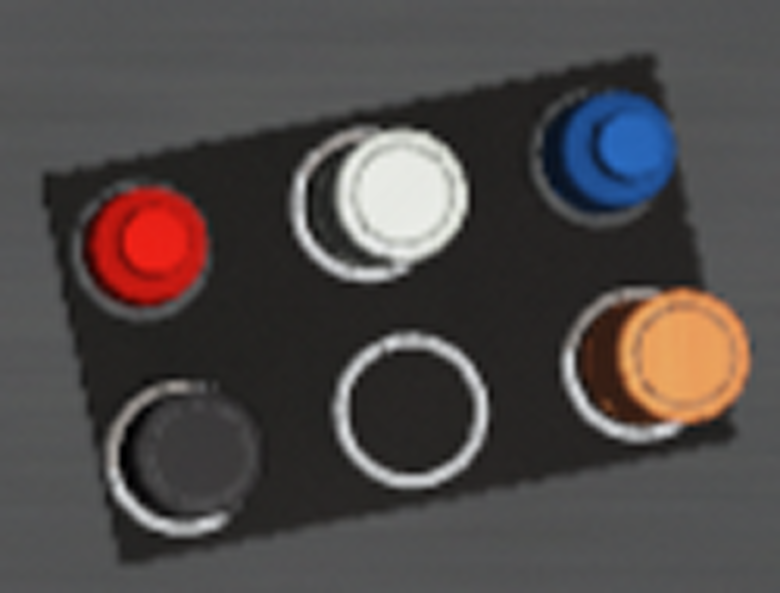

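View pics/p3s.png

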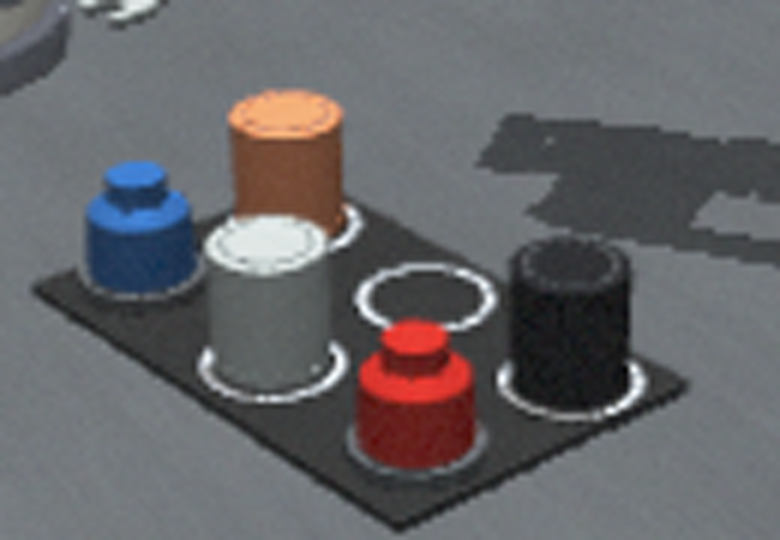

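The top view puts the steel top at crop (403,195), black at (198,452) and copper at (685,356). I'll turn those into offsets from their rings.

Run:
```python
from h import *
im=eyes.snapshot("top"); h=hsv(im); H,S,V=[h[:,:,i].astype(int) for i in range(3)]
k=cv2.getStructuringElement(cv2.MORPH_ELLIPSE,(7,7))
def disc(m,box):
    z=np.zeros(S.shape,np.uint8); r0,r1,c0,c1=box; z[r0:r1,c0:c1]=m[r0:r1,c0:c1]
    o=cv2.morphologyEx(z,cv2.MORPH_OPEN,k); return max(blobs(o),key=lambda b:b[0][4])
st=disc((S<60)&(V>120),(155,200,350,392)); co=disc((H<20)&(S>80)&(V>170),(180,230,395,440)); 
print(st,co)
for n,c,r in(("steel",st[1],(.5965,-.1842)),("steel_eye",(374.16,180.8),(.5965,-.1842)),("black_eye",(341.3,222.0),(.4883,-.1026)),("copper",co[1],(.5276,-.2996)),("copper_eye",(419.4,206.6),(.5276,-.2996))):
    p=ray("top",c,.066)[:2]; print(n,p.round(4),"off mm",((p-r)*1000).round(1))
```

```text
(array([364, 171,  21,  22, 353], dtype=int32), array([373.84419263, 180.88385269])) (array([410, 197,  20,  21, 310], dtype=int32), array([419.78064516, 206.79677419]))
steel [ 0.5948 -0.1871] off mm [-1.7 -2.9]
steel_eye [ 0.595  -0.1879] off mm [-1.5 -3.7]
black_eye [ 0.4907 -0.1028] off mm [ 2.4 -0.2]
copper [ 0.528  -0.3033] off mm [ 0.4 -3.7]
copper_eye [ 0.5285 -0.3023] off mm [ 0.9 -2.7]
```

The fixed gauges (58 mm tall, with a known axis relative to the rings) let me check for a height-dependent bias in the top camera.

Run:
```python
from h import *
im=eyes.snapshot("top"); 
P={"mid":(.5965,-.1842),"un":(.5082,-.2017),"red":(.4883,-.1026),"blue":(.5276,-.2996)}
L={"mid":(.09,0),"un":(0,0),"red":(0,.1),"blue":(0,-.1)}
A=np.array([L[k] for k in P]);B=np.array(list(P.values()))
Rm,_=Ro.align_vectors(np.c_[B-B.mean(0),np.zeros(4)],np.c_[A-A.mean(0),np.zeros(4)])[:2]
f=lambda l:(Rm.apply([l[0]-A[:,0].mean(),l[1]-A[:,1].mean(),0])[:2]+B.mean(0))
print("yaw",Rm.as_euler("xyz")[2])
for k in L: print(k,f(L[k]).round(4),((f(L[k])-P[k])*1000).round(1))
for n,l,c in(("redg",(.09,.1),(334.4,188.04)),("blueg",(.09,-.1),(411.0,172.5))):
    print(n,f(l).round(4),"seen-true mm",((ray("top",c,.064)[:2]-f(l))*1000).round(1))
g=cv2.resize(im[155:200,318:345],None,fx=1,fy=1)
# silhouettes upscaled knob detection by brightness
for n,box,ch in(("red",(175,202,320,347),0),("blue",(160,188,395,425),2)):
    r0,r1,c0,c1=box; v=cv2.resize(im[r0:r1,c0:c1,ch],None,fx=8,fy=8,interpolation=cv2.INTER_CUBIC)
    q=np.percentile(v,[50,80,90,95]); print(n,q)
    t=(v>0.5*(q[1]+q[3])); 
    for s,c in blobs(t,200): u=(c[0]+.5)/8-.5+c0,(c[1]+.5)/8-.5+r0; print(s[4],np.round(u,2))
```

```text
yaw 0.19552021194242744
mid [ 0.5964 -0.1839] [-0.1  0.3]
un [ 0.5081 -0.2014] [-0.1  0.3]
red [ 0.4887 -0.1033] [ 0.4 -0.7]
blue [ 0.5275 -0.2995] [-0.1  0.1]
redg [ 0.5769 -0.0858] seen-true mm [ 0.3 -0.7]
blueg [ 0.6158 -0.282 ] seen-true mm [ 0.1 -1.1]
red [ 69. 191. 213. 234.]
4678 [334.56 188.08]
blue [ 83. 138. 155. 182.]
4851 [411.11 172.64]
```

Run:
```python
from h import *
ims=np.mean([eyes.snapshot("top").astype(float) for _ in range(4)],0)
g=ims.mean(2); r0,r1,c0,c1=208,238,324,356
v=cv2.resize(g[r0:r1,c0:c1],None,fx=8,fy=8,interpolation=cv2.INTER_CUBIC)
for lo,hi in((44,90),(47,90),(50,90)):
    m=((v>lo)&(v<hi)).astype(np.uint8); o=cv2.morphologyEx(m,cv2.MORPH_OPEN,cv2.getStructuringElement(cv2.MORPH_ELLIPSE,(61,61)))
    for s,c in blobs(o,500): u=(c[0]+.5)/8-.5+c0,(c[1]+.5)/8-.5+r0; print(lo,s,np.round(u,2),ray("top",u,.066)[:2].round(4))
print(g[222,324:356].round()); print(g[208:238,341].round())
def sub(name,mask8,box,K=81):
    r0,r1,c0,c1=box; v=cv2.resize(ims[r0:r1,c0:c1].astype(np.float32),None,fx=8,fy=8,interpolation=cv2.INTER_CUBIC)
    o=cv2.morphologyEx(mask8(v).astype(np.uint8),cv2.MORPH_OPEN,cv2.getStructuringElement(cv2.MORPH_ELLIPSE,(K,K)))
    s,c=max(blobs(o,500),key=lambda b:b[0][4]); u=(c[0]+.5)/8-.5+c0,(c[1]+.5)/8-.5+r0; print(name,s,np.round(u,2),ray("top",u,.066)[:2].round(4))
sub("steel",lambda v:v.min(2)>130,(155,200,350,392))
sub("copper",lambda v:(v[:,:,0]>150)&(v[:,:,0]-v[:,:,2]>50),(185,230,400,436))
```

```text
44 [   64    34   158   161 19708] [341.61 222.23] [ 0.4901 -0.1036]
44 [   0  170   41   70 2196] [325.59 233.71] [ 0.4613 -0.0627]
47 [   65    38   156   156 19110] [341.57 222.32] [ 0.4898 -0.1035]
47 [   0  171   40   69 2118] [325.54 233.76] [ 0.4612 -0.0625]
50 [   66    43   154   150 18286] [341.49 222.36] [ 0.4898 -0.1033]
50 [   0  172   39   68 2061] [325.51 233.8 ] [ 0.4611 -0.0625]
[ 80.  64.  56. 125. 151.  13.   7.  28.  56.  63.  66.  60.  60.  59.
  60.  59.  59.  59.  59.  58.  59.  59.  59.  58.  59.  65.  71.  48.
  32.  37.  37.  36.]
[ 33.  34.  34.  73.  80.  55.  67.  68.  58.  58.  58.  59.  58.  58.
  59.  59.  60.  60.  60.  59.  60.  65.  73.  70.  48. 132. 180. 128.
  38.  48.]
steel [  112   127   167   169 21843] [373.88 180.78] [ 0.595  -0.1872]
copper [   75    92   166   170 22069] [419.19 206.55] [ 0.5286 -0.3018]
```

Call:
carry_out --deltas '[{"dx":0.904,"dy":0.402,"dz":0,"wx":0,"wy":0,"wz":0,"gripper":65},{"dx":0.904,"dy":0.402,"dz":0,"wx":0,"wy":0,"wz":0,"gripper":65},{"dx":0.904,"dy":0.402,"dz":0,"wx":0,"wy":0,"wz":0,"gripper":65},{"dx":0.904,"dy":0.402,"dz":0,"wx":0,"wy":0,"wz":0,"gripper":65},{"dx":0.904,"dy":0.402,"dz":0,"wx":0,"wy":0,"wz":0,"gripper":65},{"dx":0.904,"dy":0.402,"dz":0,"wx":0,"wy":0,"wz":0,"gripper":65},{"dx":0.904,"dy":0.402,"dz":0,"wx":0,"wy":0,"wz":0,"gripper":65},{"dx":0.904,"dy":0.402,"dz":0,"wx":0,"wy":0,"wz":0,"gripper":65},{"dx":0.904,"dy":0.402,"dz":0,"wx":0,"wy":0,"wz":0,"gripper":65},{"dx":0.904,"dy":0.402,"dz":0,"wx":0,"wy":0,"wz":0,"gripper":65},{"dx":0.904,"dy":0.402,"dz":0,"wx":0,"wy":0,"wz":0,"gripper":65},{"dx":0.904,"dy":0.402,"dz":0,"wx":0,"wy":0,"wz":0,"gripper":65},{"dx":0.904,"dy":0.402,"dz":0,"wx":0,"wy":0,"wz":0,"gripper":65},{"dx":0.904,"dy":0.402,"dz":0,"wx":0,"wy":0,"wz":0,"gripper":65},{"dx":0.904,"dy":0.402,"dz":0,"wx":0,"wy":0,"wz":0,"gripper":65},{"dx":0.904,"dy":0.402,"dz":0,"wx":0,"wy":0,"wz":0,"gripper":65},{"dx":0,"dy":0,"dz":0,"wx":0,"wy":0,"wz":0,"gripper":65},{"dx":0,"dy":0,"dz":0,"wx":0,"wy":0,"wz":0,"gripper":65},{"dx":0,"dy":0,"dz":0,"wx":0,"wy":0,"wz":0,"gripper":65}]'

```text
time: 23.42
tool_pos: [0.5949, -0.1853, 0.2168]
ee_rot: [-3.141, 0.001, 0.799]
wrist_force: [-0.1, 0.2, -0.5]
width: 0.0702
finger_force: 0.0
```

```bash
python3 -c "
from h import *
go(.595,-.1862,.124)"
```

```text
t 23.4167 at [ 0.5949 -0.1853  0.2168] rpy [-3.141e+00  1.000e-03  7.990e-01] w 0.0702 F [-0.1  0.2 -0.5] f 0.0
shares of 20mm dx,dy,dz: [-0.02  0.04  4.64]
```

Call:
carry_out --deltas '[{"dx":0,"dy":0.03,"dz":1,"wx":0,"wy":0,"wz":0,"gripper":65},{"dx":0,"dy":0,"dz":1,"wx":0,"wy":0,"wz":0,"gripper":65},{"dx":0,"dy":0,"dz":1,"wx":0,"wy":0,"wz":0,"gripper":65},{"dx":0,"dy":0,"dz":1,"wx":0,"wy":0,"wz":0,"gripper":65},{"dx":0,"dy":0,"dz":0.6,"wx":0,"wy":0,"wz":0,"gripper":65},{"dx":0,"dy":0,"dz":0,"wx":0,"wy":0,"wz":0,"gripper":65},{"dx":0,"dy":0,"dz":0,"wx":0,"wy":0,"wz":0,"gripper":65},{"dx":0,"dy":0,"dz":0,"wx":0,"wy":0,"wz":0,"gripper":180},{"dx":0,"dy":0,"dz":0,"wx":0,"wy":0,"wz":0,"gripper":180},{"dx":0,"dy":0,"dz":0,"wx":0,"wy":0,"wz":0,"gripper":180},{"dx":0,"dy":0,"dz":0,"wx":0,"wy":0,"wz":0,"gripper":180},{"dx":0,"dy":0,"dz":0,"wx":0,"wy":0,"wz":0,"gripper":180},{"dx":0,"dy":0,"dz":-0.25,"wx":0,"wy":0,"wz":0,"gripper":180},{"dx":0.14,"dy":-0.02,"dz":0,"wx":0,"wy":0,"wz":0,"gripper":180},{"dx":0,"dy":0,"dz":0,"wx":0,"wy":0,"wz":0,"gripper":180},{"dx":0,"dy":0,"dz":0,"wx":0,"wy":0,"wz":0,"gripper":180}]'

```text
time: 24.75
tool_pos: [0.5972, -0.1831, 0.1296]
ee_rot: [-3.141, 0.0, 0.799]
wrist_force: [-0.4, 0.4, -0.7]
width: 0.0533
finger_force: 30.0
```

```bash
python3 -c "
from h import *
go(.5966,-.1839,.127)"
```

```text
t 24.75 at [ 0.5972 -0.1831  0.1296] rpy [-3.141  0.     0.799] w 0.0533 F [-0.4  0.4 -0.7] f 30.0
shares of 20mm dx,dy,dz: [-0.05  0.01  0.13]
```

Next I'll lower and release it, lift, and go for the cap.

Call:
carry_out --deltas '[{"dx":0,"dy":0,"dz":0.22,"wx":0,"wy":0,"wz":0,"gripper":180},{"dx":0,"dy":0,"dz":0,"wx":0,"wy":0,"wz":0,"gripper":180},{"dx":0,"dy":0,"dz":0,"wx":0,"wy":0,"wz":0,"gripper":180},{"dx":0,"dy":0,"dz":0,"wx":0,"wy":0,"wz":0,"gripper":65},{"dx":0,"dy":0,"dz":0,"wx":0,"wy":0,"wz":0,"gripper":65},{"dx":0,"dy":0,"dz":0,"wx":0,"wy":0,"wz":0,"gripper":65},{"dx":0,"dy":0,"dz":0,"wx":0,"wy":0,"wz":0,"gripper":65},{"dx":0,"dy":0,"dz":-0.5,"wx":0,"wy":0,"wz":0,"gripper":65},{"dx":0,"dy":0,"dz":-1,"wx":0,"wy":0,"wz":0,"gripper":65},{"dx":0,"dy":0,"dz":-1,"wx":0,"wy":0,"wz":0,"gripper":65},{"dx":0,"dy":0,"dz":-1,"wx":0,"wy":0,"wz":0,"gripper":65},{"dx":0,"dy":0,"dz":-1,"wx":0,"wy":0,"wz":0,"gripper":65},{"dx":0,"dy":0,"dz":0,"wx":0,"wy":0,"wz":0,"gripper":65},{"dx":0,"dy":0,"dz":0,"wx":0,"wy":0,"wz":0,"gripper":65}]'

```text
time: 25.92
tool_pos: [0.598, -0.1837, 0.2178]
ee_rot: [3.138, -0.001, 0.799]
wrist_force: [-0.0, 0.1, 0.6]
width: 0.07
finger_force: 0.0
```

```bash
python3 -c "
from h import *
go(.5331,.0912,.2)"
```

```text
t 25.9167 at [ 0.598  -0.1837  0.2178] rpy [ 3.138e+00 -1.000e-03  7.990e-01] w 0.07 F [-0.   0.1  0.6] f 0.0
shares of 20mm dx,dy,dz: [  7.58 -11.92   0.86]
```

Call:
carry_out --deltas '[{"dx":0.583,"dy":-0.917,"dz":0,"wx":0,"wy":0,"wz":0,"gripper":65},{"dx":0.583,"dy":-0.917,"dz":0,"wx":0,"wy":0,"wz":0,"gripper":65},{"dx":0.583,"dy":-0.917,"dz":0,"wx":0,"wy":0,"wz":0,"gripper":65},{"dx":0.583,"dy":-0.917,"dz":0,"wx":0,"wy":0,"wz":0,"gripper":65},{"dx":0.583,"dy":-0.917,"dz":0,"wx":0,"wy":0,"wz":0,"gripper":65},{"dx":0.583,"dy":-0.917,"dz":0,"wx":0,"wy":0,"wz":0,"gripper":65},{"dx":0.583,"dy":-0.917,"dz":0,"wx":0,"wy":0,"wz":0,"gripper":65},{"dx":0.583,"dy":-0.917,"dz":0,"wx":0,"wy":0,"wz":0,"gripper":65},{"dx":0.583,"dy":-0.917,"dz":0,"wx":0,"wy":0,"wz":0,"gripper":65},{"dx":0.583,"dy":-0.917,"dz":0,"wx":0,"wy":0,"wz":0,"gripper":65},{"dx":0.583,"dy":-0.917,"dz":0,"wx":0,"wy":0,"wz":0,"gripper":65},{"dx":0.583,"dy":-0.917,"dz":0,"wx":0,"wy":0,"wz":0,"gripper":65},{"dx":0.583,"dy":-0.917,"dz":0,"wx":0,"wy":0,"wz":0,"gripper":65},{"dx":0,"dy":0,"dz":1,"wx":0,"wy":0,"wz":0,"gripper":65},{"dx":0,"dy":0,"dz":1,"wx":0,"wy":0,"wz":0,"gripper":65},{"dx":0,"dy":0,"dz":0,"wx":0,"wy":0,"wz":0,"gripper":65},{"dx":0,"dy":0,"dz":0,"wx":0,"wy":0,"wz":0,"gripper":65}]'

```text
time: 27.33
tool_pos: [0.5307, 0.0915, 0.1731]
ee_rot: [-3.138, 0.005, 0.799]
wrist_force: [1.2, 0.3, -0.5]
width: 0.0702
finger_force: 0.0
```

Run:
```python
from h import *
go(.5331,.0912,.106)
im=eyes.snapshot("top"); r0,r1,c0,c1=155,200,350,392
v=cv2.resize(im[r0:r1,c0:c1].astype(np.float32),None,fx=8,fy=8,interpolation=cv2.INTER_CUBIC)
o=cv2.morphologyEx((v.min(2)>130).astype(np.uint8),cv2.MORPH_OPEN,cv2.getStructuringElement(cv2.MORPH_ELLIPSE,(81,81)))
s,c=max(blobs(o,500),key=lambda b:b[0][4]); u=(c[0]+.5)/8-.5+c0,(c[1]+.5)/8-.5+r0
p=ray("top",u,.066)[:2]-[.0002,-.001]; print("steel",p.round(4),"off",((p-[.5964,-.1839])*1000).round(1))
```

```text
t 27.3333 at [0.5307 0.0915 0.1731] rpy [-3.138  0.005  0.799] w 0.0702 F [ 1.2  0.3 -0.5] f 0.0
shares of 20mm dx,dy,dz: [0.09 0.11 3.36]
steel [ 0.597  -0.1846] off [ 0.6 -0.7]
```

Steel is now within 1 mm of its ring centre. Next I'll grasp the cap.

Call:
carry_out --deltas '[{"dx":0.06,"dy":0.08,"dz":1,"wx":0,"wy":0,"wz":0,"gripper":65},{"dx":0,"dy":0,"dz":1,"wx":0,"wy":0,"wz":0,"gripper":65},{"dx":0,"dy":0,"dz":1,"wx":0,"wy":0,"wz":0,"gripper":65},{"dx":0,"dy":0,"dz":0.3,"wx":0,"wy":0,"wz":0,"gripper":65},{"dx":0,"dy":0,"dz":0,"wx":0,"wy":0,"wz":0,"gripper":65},{"dx":0,"dy":0,"dz":0,"wx":0,"wy":0,"wz":0,"gripper":65},{"dx":0,"dy":0,"dz":0,"wx":0,"wy":0,"wz":0,"gripper":190},{"dx":0,"dy":0,"dz":0,"wx":0,"wy":0,"wz":0,"gripper":190},{"dx":0,"dy":0,"dz":0,"wx":0,"wy":0,"wz":0,"gripper":190},{"dx":0,"dy":0,"dz":0,"wx":0,"wy":0,"wz":0,"gripper":190},{"dx":0,"dy":0,"dz":0,"wx":0,"wy":0,"wz":0,"gripper":190},{"dx":0,"dy":0,"dz":0,"wx":0,"wy":0,"wz":0,"gripper":190}]'

```text
time: 28.38
tool_pos: [0.5348, 0.0914, 0.111]
ee_rot: [3.14, -0.001, 0.799]
wrist_force: [-0.4, -0.4, 4.3]
width: 0.0476
finger_force: 30.0
```

```bash
python3 -c "
from h import *
go(.597,-.1843,.25)"
```

```text
t 28.3833 at [0.5348 0.0914 0.111 ] rpy [ 3.14e+00 -1.00e-03  7.99e-01] w 0.0476 F [-0.4 -0.4  4.3] f 30.0
shares of 20mm dx,dy,dz: [-7.7  11.85 -6.95]
```

Call:
carry_out --deltas '[{"dx":0,"dy":0,"dz":-1,"wx":0,"wy":0,"wz":0,"gripper":190},{"dx":0,"dy":0,"dz":-1,"wx":0,"wy":0,"wz":0,"gripper":190},{"dx":0,"dy":0,"dz":-1,"wx":0,"wy":0,"wz":0,"gripper":190},{"dx":0,"dy":0,"dz":-1,"wx":0,"wy":0,"wz":0,"gripper":190},{"dx":0,"dy":0,"dz":-1,"wx":0,"wy":0,"wz":0,"gripper":190},{"dx":-0.588,"dy":0.912,"dz":-0.1,"wx":0,"wy":0,"wz":0,"gripper":190},{"dx":-0.588,"dy":0.912,"dz":-0.1,"wx":0,"wy":0,"wz":0,"gripper":190},{"dx":-0.588,"dy":0.912,"dz":-0.1,"wx":0,"wy":0,"wz":0,"gripper":190},{"dx":-0.588,"dy":0.912,"dz":-0.1,"wx":0,"wy":0,"wz":0,"gripper":190},{"dx":-0.588,"dy":0.912,"dz":-0.1,"wx":0,"wy":0,"wz":0,"gripper":190},{"dx":-0.588,"dy":0.912,"dz":-0.1,"wx":0,"wy":0,"wz":0,"gripper":190},{"dx":-0.588,"dy":0.912,"dz":-0.1,"wx":0,"wy":0,"wz":0,"gripper":190},{"dx":-0.588,"dy":0.912,"dz":-0.1,"wx":0,"wy":0,"wz":0,"gripper":190},{"dx":-0.588,"dy":0.912,"dz":-0.1,"wx":0,"wy":0,"wz":0,"gripper":190},{"dx":-0.588,"dy":0.912,"dz":-0.1,"wx":0,"wy":0,"wz":0,"gripper":190},{"dx":-0.588,"dy":0.912,"dz":0,"wx":0,"wy":0,"wz":0,"gripper":190},{"dx":-0.588,"dy":0.912,"dz":0,"wx":0,"wy":0,"wz":0,"gripper":190},{"dx":-0.588,"dy":0.912,"dz":0,"wx":0,"wy":0,"wz":0,"gripper":190},{"dx":0,"dy":0,"dz":0,"wx":0,"wy":0,"wz":0,"gripper":190},{"dx":0,"dy":0,"dz":0,"wx":0,"wy":0,"wz":0,"gripper":190}]'

```text
time: 30.05
tool_pos: [0.5973, -0.1844, 0.229]
ee_rot: [-3.14, 0.0, 0.797]
wrist_force: [0.3, -0.2, -0.6]
width: 0.0477
finger_force: 30.0
```

```bash
python3 -c "
from h import *
go(.597,-.1843,.18); import time
go(.597,-.1843,.18)"
```

```text
t 30.05 at [ 0.5973 -0.1844  0.229 ] rpy [-3.14   0.     0.797] w 0.0477 F [ 0.3 -0.2 -0.6] f 30.0
shares of 20mm dx,dy,dz: [-0.01 -0.01  2.45]
t 30.05 at [ 0.5973 -0.1844  0.229 ] rpy [-3.14   0.     0.797] w 0.0477 F [ 0.3 -0.2 -0.6] f 30.0
shares of 20mm dx,dy,dz: [-0.01 -0.01  2.45]
```

Call:
carry_out --deltas '[{"dx":0,"dy":0,"dz":1,"wx":0,"wy":0,"wz":0,"gripper":190},{"dx":0,"dy":0,"dz":1,"wx":0,"wy":0,"wz":0,"gripper":190},{"dx":0,"dy":0,"dz":0.5,"wx":0,"wy":0,"wz":0,"gripper":190},{"dx":0,"dy":0,"dz":0.15,"wx":0,"wy":0,"wz":0,"gripper":190},{"dx":0,"dy":0,"dz":0,"wx":0,"wy":0,"wz":0,"gripper":190},{"dx":0,"dy":0,"dz":0,"wx":0,"wy":0,"wz":0,"gripper":190}]'

```text
time: 30.55
tool_pos: [0.5978, -0.1832, 0.1777]
ee_rot: [3.141, -0.0, 0.8]
wrist_force: [0.4, 0.4, 0.0]
width: 0.047
finger_force: 30.0
```

Run:
```python
from h import *
go(.597,-.1843,.173)
a=eyes.snapshot("scene")[145:215,180:270]
cv2.imwrite("pics/cap1.png",cv2.resize(a,(630,490),interpolation=cv2.INTER_CUBIC)[:,:,::-1])
```

```text
t 30.55 at [ 0.5978 -0.1832  0.1777] rpy [ 3.141 -0.     0.8  ] w 0.047 F [0.4 0.4 0. ] f 30.0
shares of 20mm dx,dy,dz: [-0.07  0.01  0.23]
```

View pics/cap1.png

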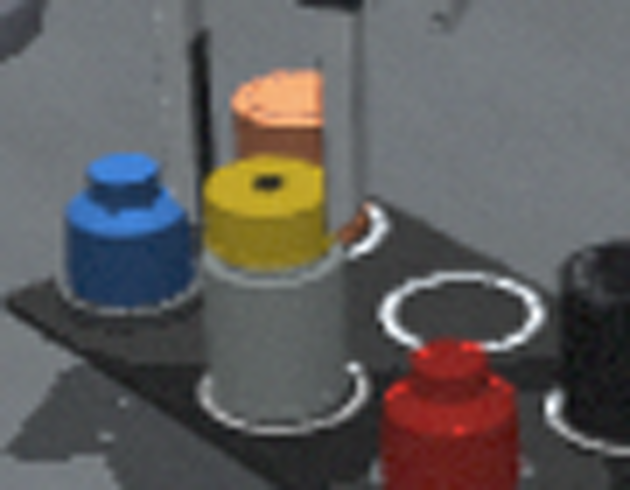

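In this view the cap's left edge (203) coincides with the shell's left edge, though a finger may be hiding part of it. I'll check numerically.

Run:
```python
from h import *
s=eyes.snapshot("scene").astype(int)
for r in (172,174,176,178): print(r,"R-B",(s[r,204:236,0]-s[r,204:236,2]))
for r in (186,190,194,197,199,200,201): print(r,"G",s[r,204:236,1])
# project expected centres
def proj(X):
    c=eyes.get_calibration("scene"); f=210/np.tan(np.radians(c["fovy"]/2)); q=np.array(c["R"])@X+np.array(c["t"]); return np.round([c["cx"]+f*q[0]/q[2],c["cy"]+f*q[1]/q[2]],2)
for z in(.006,.036,.066,.08): print(z,proj(np.array([.5964,-.1839,z])))
```

```text
172 R-B [-39  -7  -8  -5   3 127 148 149 152 149 152 150 147 124 147 150 153 148
 152 150 151 147  31  -5  -7  -8  -6  -4  -5  -6  -9  -8]
174 R-B [-129  -81  -21  -10    3   79   91  121  139  149  150  149  153  155
  151  149  149  149  139  136  104   92    9   -8   -7   -7   -6   23
   44    1   -6   -5]
176 R-B [-117  -77  -40  -12   -5   67   96   95  100   98  105  104  103  102
  113  102  100  101   99   98   92   92   17   -7   -4   18   45   69
   38  -12  -13   -6]
178 R-B [-52 -51 -50 -11  -2  80  94  98  95  98 103 101 103 104 100  97 104  96
  97  97  93  88  46  41  49  73  59  26  -4 -12 -11  -2]
186 G [ 49  62  79 110  79  83  92  94  96 100  95  99  99 101 102 101  97  96
 100  95  96  93  90  86  85  68  63  62  63  63  67  78]
190 G [ 51  47  45  58  60  84  87  96  93  98  98  99 102 100  99 101 101  97
  97  97  92  94  92  86  79  73  63  61  60  59 163 231]
194 G [ 64  62  63  62  62  73  88  94  94  97  98 101 101  99  99 104  98  97
  97 100  95  89  92  90  82  74  63  66  63  62  65  64]
197 G [ 38  37  31  41  41  60  84  88  95  96 100  97 100 100 102  99 101  96
  97  97  93  92  92  89  80 120 216 131  66  64  60  62]
199 G [ 36  38  42  37  76 148 107  94  92  95  98  97  95 102 101  99  99  97
  94  96  97  93  92  89  82  91  55 176 106  37  41  44]
200 G [ 41  41  38  37 107 133 109  94  93  96  97 101  97  99  98 100  99  99
  98  97  94  93  92  89  84  72  52 176 114  52  40  37]
201 G [ 38  37  39  40 102 149 105 103  93  94  97 101  99  97  99 101 101 100
  97  95  97  93 108  94  82  57  87 177 100  43  45  53]
0.006 [219.84 199.46]
0.036 [219.35 189.77]
0.066 [218.84 179.82]
0.08 [218.6  175.08]
```

The numbers show the near finger hides the cap's right edge, and the cap is coaxial with the shell within about 1 mm. I'll lower and release it, then retreat.

Call:
carry_out --deltas '[{"dx":0,"dy":0,"dz":0.18,"wx":0,"wy":0,"wz":0,"gripper":190},{"dx":0,"dy":0,"dz":0,"wx":0,"wy":0,"wz":0,"gripper":190},{"dx":0,"dy":0,"dz":0,"wx":0,"wy":0,"wz":0,"gripper":190}]'

```text
time: 30.9
tool_pos: [0.5975, -0.1837, 0.1734]
ee_rot: [3.141, -0.0, 0.799]
wrist_force: [-0.4, 0.3, -0.5]
width: 0.0473
finger_force: 30.0
```

Call:
carry_out --deltas '[{"dx":0,"dy":0,"dz":0,"wx":0,"wy":0,"wz":0,"gripper":65},{"dx":0,"dy":0,"dz":0,"wx":0,"wy":0,"wz":0,"gripper":65},{"dx":0,"dy":0,"dz":0,"wx":0,"wy":0,"wz":0,"gripper":65},{"dx":0,"dy":0,"dz":0,"wx":0,"wy":0,"wz":0,"gripper":65},{"dx":0,"dy":0,"dz":0,"wx":0,"wy":0,"wz":0,"gripper":65},{"dx":0,"dy":0,"dz":-0.5,"wx":0,"wy":0,"wz":0,"gripper":65},{"dx":0,"dy":0,"dz":-1,"wx":0,"wy":0,"wz":0,"gripper":65},{"dx":0,"dy":0,"dz":-1,"wx":0,"wy":0,"wz":0,"gripper":65},{"dx":0,"dy":0,"dz":-1,"wx":0,"wy":0,"wz":0,"gripper":65},{"dx":-1,"dy":-1,"dz":0,"wx":0,"wy":0,"wz":0,"gripper":65},{"dx":-1,"dy":-1,"dz":0,"wx":0,"wy":0,"wz":0,"gripper":65},{"dx":-1,"dy":-1,"dz":0,"wx":0,"wy":0,"wz":0,"gripper":65},{"dx":-1,"dy":-1,"dz":0,"wx":0,"wy":0,"wz":0,"gripper":65},{"dx":-1,"dy":-1,"dz":0,"wx":0,"wy":0,"wz":0,"gripper":65},{"dx":-1,"dy":-1,"dz":0,"wx":0,"wy":0,"wz":0,"gripper":65},{"dx":-1,"dy":-1,"dz":0,"wx":0,"wy":0,"wz":0,"gripper":65},{"dx":-1,"dy":-1,"dz":0,"wx":0,"wy":0,"wz":0,"gripper":65},{"dx":-1,"dy":-1,"dz":0,"wx":0,"wy":0,"wz":0,"gripper":65},{"dx":0,"dy":0,"dz":0,"wx":0,"wy":0,"wz":0,"gripper":65}]'

```text
time: 32.48
tool_pos: [0.3397, -0.1868, 0.2441]
ee_rot: [3.141, 0.001, 0.797]
wrist_force: [0.6, 0.6, -0.0]
width: 0.0697
finger_force: 0.0
```

Run:
```python
from h import *
go(.5,-.2,.25)
im=eyes.snapshot("top"); r0,r1,c0,c1=155,200,350,396
v=cv2.resize(im[r0:r1,c0:c1].astype(np.float32),None,fx=8,fy=8,interpolation=cv2.INTER_CUBIC)
m=((v[:,:,0]-v[:,:,2])>70).astype(np.uint8); m=cv2.morphologyEx(m,cv2.MORPH_CLOSE,np.ones((41,41)))
s,c=max(blobs(m,500),key=lambda b:b[0][4]); u=(c[0]+.5)/8-.5+c0,(c[1]+.5)/8-.5+r0
p=ray("top",u,.09)[:2]-[.0002,-.0014]; print("cap",s,p.round(4),"off",((p-[.5964,-.1839])*1000).round(1))
a=cv2.resize(im[150:245,310:435],(395,300),interpolation=cv2.INTER_CUBIC); b=cv2.resize(eyes.snapshot("scene")[140:230,175:305],(400,300),interpolation=cv2.INTER_CUBIC)
cv2.imwrite("pics/end.png",np.hstack([a,b])[:,:,::-1])
```

```text
t 32.4833 at [ 0.3397 -0.1868  0.2441] rpy [3.141e+00 1.000e-03 7.970e-01] w 0.0697 F [ 0.6  0.6 -0. ] f 0.0
shares of 20mm dx,dy,dz: [ 5.13  6.19 -0.3 ]
cap [  121   116   161   157 19911] [ 0.5973 -0.183 ] off [0.9 0.9]
```

View pics/end.png

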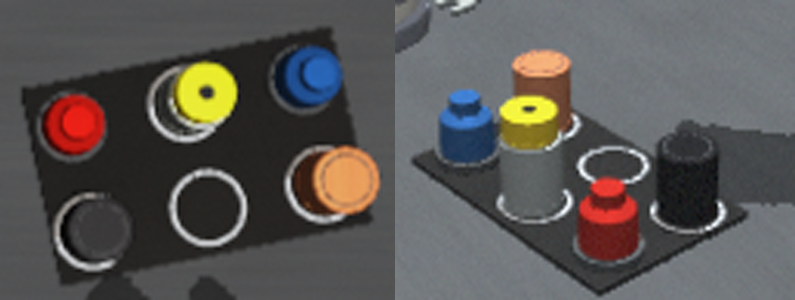

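The end view shows the cap flat on the steel shell, all three shells upright in their rings, and the gripper clear. Handing in.

```bash
python3 -c "
from bench import robot
print(robot.close_job())"
```

```text
the job is handed in; nothing more can be done
None
```

The job is handed in at about 32 s of the 109 s limit: by my camera measurements the steel, black and copper shells are upright within about 2 mm of their ring centres, the yellow cap is flat on the steel shell within about 2 mm, and I never handled the jar or bar; no verdict came back.

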